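Click the driver blades back onto their clip rail in size order

ROBOT

A 6-joint arm with a two-finger parallel gripper is mounted at the origin on a cart in front of the work surface, level with it; the furniture and walls round the work are solid. World frame = base frame: x ahead of the robot, y to its left, z up, the work surface at z = 0. Lengths are in m, angles in rad, forces in N, time in s.
With the tool pointing down it reaches from about 0.3 to 0.875 m from the base axis. Payload 6.4 kg.
Tool frame: the origin (TCP) lies midway between the tips of the shut fingers; the grasp point (between the pads) lies 19 mm behind it; x points along the fingers, z is the direction in which the jaws open and shut, and the axes are right-handed (so a half turn about x gives the same grasp; the last joint's range is limited). The gripper opens to 85 mm and grips with 20 to 120 N. Pads are 22 mm wide; open, the fingers measure 114 mm over their backs; the gripper's body (76 mm by 85 mm) begins 54 mm behind the grasp point. The pads swing forward as they close: fully open they stand 13 mm farther back than shut.
Start: joints at [0.972, 0.181, 1.607, -0, 1.354, -0.206], TCP at [0.22, 0.531, 0.231] pointing down, gripper open.
Joint ranges: [-2.99, 2.99], [-0.89, 2.07], [0.3, 2.58], [-1.14, 4.28], [0, 2.63], [-3.12, 3.12]. Speed limits (rad/s): [2.57, 2.57, 3.01, 3.14, 3.14, 3.14].

INTERFACE

Orientations are given as a unit quaternion [w, x, y, z].
In Python, from cell import r gives the robot as it stands.
- The arm moves only by the tool drive_tool, never from a script. Its argument "steps" is a list that holds one entry, the list of rows, each a list of 5 numbers: the shift along the tool's x, y, z normalised to -1 to 1, where 1 is 0.1 m, then the turn about the tool's x normalised to -1 to 1, where 1 is pi rad, then the opening, from -1 (shut) to 1 (fully open). A call has 1 to 12 rows; each row shifts and turns the pose as measured when the row begins, along the tool's axes as they then stand; what a row does not reach is not made up. A row lasts 1/8 s, in which the tool goes at most 62.5 mm and 10.7 degrees, less where a joint would pass 70% of its speed; a pose out of reach is approached as far as the arm can. A call with a number of a shift or a turn outside -1 to 1 is refused whole. A call with a gripper value outside its range is refused whole. The fingers move at their own pace and stop on an object; the grip force is fixed at half the most. Time passes only in rows, so rows that do not move let the fingers close. It gives the time, the measured TCP pose, the force and the opening at its end, in the units of the state.
- r.sense(): the state, without advancing time (a new reading comes with each control period).
- r.snapshot(name): name is "scene" or "top" or "wrist"; returns the picture (400x640x3 uint8, red, green, blue); there is no depth.
- r.calibration(name): a dict with "vfov" (degrees; the focal length in pixels is half the picture's height over the tangent of half this angle, whatever the lens; pixels are square), "cx", "cy" (the principal point, pixels), "R" (3x3) and "t" (3): a world point X has camera coordinates R X + t. Camera axes: x right, y down, z forward; pixel columns grow to the right and rows downward; lengths in m; the calibration is good to about 2 mm. A picture is of the moment at which its call begins: read the wrist's pose just before it. calibration takes no time and is no camera call; for the wrist camera it gives the pose at the moment of the call.
- r.job_done(): hands the job in, once; it reports no verdict.
The state is a dict: "t": time; "joints": joint angles; "qd": joint speeds; "effort": joint torques, N m; "position": TCP position; "tool_rot": TCP orientation; "wrist_force": force on the tool from outside, world axes, zero at the start; "ft_torque": the same for the moment, N m; "gripper_width": finger opening in m.
Only numpy, scipy, OpenCV 4.12 (cv2) and the standard library are available. Lean on these libraries where they do the work, as an engineer would, in place of code of your own. Each camera call takes 0.05 s, during which the arm holds its last target.

TASK

Put the thin yellow and the thick red driver blade back on the clip rail beside the blue one, so that the blades lie in size order: each goes to the end whose white plate shows its size (small dot: yellow, big dot: red). Lay each blade across the open mouths of its clips with its collar over the middle trough, let go, and press it straight down from above until it clicks fully home. Leave the blue blade clicked in and do not disturb the phone, the tweezers and the tin.

Things in the scene. Friction and masses are not known exactly. Their poses are not given: they have to be found in the camera images.
- rail: Grey clip rail fixed to the bench, base 128 x 200 x 5 mm, placed anywhere with some yaw. Origin on the bench in the middle of the row of three places; its y axis runs along the row, its x axis is the way blades lie. Places at y = -65, 0 and +65 mm. Each has two spring clips, at x = -30 and +30 mm, 12 mm long in x, with 48 mm of room between them for fingers.
- seat_small (a point): Where the centre of the yellow blade must finally be: middle of the end place whose white plate has the small black dot (6 mm); 27 mm over the bench. May be either end of the rail. Axes as the rail's.
- seat_large (a point): Where the centre of the red blade must finally be: middle of the end place whose white plate has the big black dot (17 mm); 27 mm over the bench. The other end of the rail. Axes as the rail's.
- seat_medium (a point): Middle of the rail's middle place, 27 mm over the bench, where the blue blade already sits. Axes as the rail's.
- plate_small: White size plate 20 x 30 x 3 mm on the rail's base, at the robot's side of one end place, 60 mm from its seat in the rail's -x direction; small black dot 6 mm across. Origin at its underside, 5 mm over the bench.
- plate_large: The same with a big black dot 17 mm across, at the other end place.
- blade_small: Double-ended steel driver blade, 100 mm long, 10 mm round shank, with a yellow eight-sided collar in the middle, 34 mm long and 13 mm across flats; 40 g. Origin in its centre, x along the blade; either end may lead. Lies on the bench on its collar, centre 6.5 mm up, left or right of the rail.
- blade_large: The same, 128 mm long, with a red collar 34 mm long and 21 mm across flats. Lies on the bench, centre 10.5 mm up, on the other side of the rail.
- blade_medium: The same, 114 mm long, blue collar 17 mm across flats; already clicked home in the middle place.
- phone: Black phone, 165 x 77 x 11 mm, on the bench behind the rail, a bystander. Origin under its centre.
- tweezers: Green tweezers, 128 x 15 x 9 mm, on the bench behind the rail, a bystander. Origin under its centre.
- tin: Round tin, 68 mm across, 25 mm high, at the left of the bench, a bystander. Origin under its centre.
- deck (a point): Middle of the deck's top, at the middle place, 30 mm over the bench, axes as the rail's. The grey deck lies between the clips (46 mm in x) and has at each place a trough 26 mm wide in y for the collar. It stops fingertips at 30 mm, so fingers holding a collar cannot follow it home. A neighbour's collar begins 54 to 60 mm from a place's centre: open only part way there.
- mouth (a point): Rest height of a blade's axis laid in the open mouths (middle place), 38 mm over the bench, 11 mm above home; axes as the rail's. Each clip is a pair of spring steel jaws: flared mouth 28 mm wide, top 44 mm over the bench, centring the 10 mm shank; lips 6 mm apart, 33 mm up. 6 to 9 N straight down on the collar takes the shank past the lips; then it drops free to its hard stop, home.

How it is judged:
By the outcome, as a careful person would: the job done as asked, in the order asked, and still so for the second after the job is handed in, with the robot touching nothing.
It also fails if it takes over 67 s, if anything falls off the work surface, if the arm or the gripper's body presses on something with over 40 N, if the wrist force passes 120 N, or if a joint passes its speed limit or range.

## Working session

There is one attempt and no reset: what is moved stays moved. The work goes in short steps, Python scripts to look and compute and a tool call to move; the robot and the scene stay as the last step left them, time stands still between calls to the robot, and variables do not carry over. Pictures are saved under pics/ and viewed, and the job is handed in when it is done.

Besides the shell and the picture viewer there is one more tool, called in YAML: its name, and indented under it one key for each argument. drive_tool: Moves the arm, as the interface text tells. Its arguments: {"type":"object","properties":{"steps":{"type":"array"}},"required":["steps"]}

```bash
mkdir -p pics; ls; python3 - <<'E'
from cell import r
import cv2,numpy as np
s=r.sense();print(s)
for n in ("scene","top","wrist"):
    c=r.calibration(n);print(n,c)
    cv2.imwrite(f"pics/{n}0.png",r.snapshot(n)[:,:,::-1])
E
```

```text
pics
{'t': 0.0, 'joints': array([ 9.71692994e-01,  1.81561706e-01,  1.60800569e+00,  1.36845027e-05,
        1.35381955e+00, -2.06282477e-01]), 'qd': array([ 0.00023006,  0.00028629,  0.00079585, -0.00068847,  0.00199214,
        0.00057971]), 'effort': array([ 3.23386485e-04, -4.44894111e+01, -3.51322746e+01, -4.52356689e-04,
        9.14621574e-03, -1.07409292e-05]), 'position': array([0.21975649, 0.53074506, 0.23037366]), 'tool_rot': array([ 0.58737181, -0.39304317,  0.58855232,  0.39257814]), 'wrist_force': array([ 0.3898818 ,  0.96616029, -0.34985288]), 'ft_torque': array([-0.04046036, -0.00603819, -0.03902906]), 'gripper_width': 0.08567795304691264}
scene {'vfov': 49.57867737327959, 'cx': 319.746557721336, 'cy': 196.12992046962844, 'R': array([[ 0.79103557, -0.61174522, -0.0055245 ],
       [-0.45320268, -0.5799137 , -0.67698407],
       [ 0.41093803,  0.5380222 , -0.73597693]]), 't': array([-0.35161435,  0.4132065 ,  0.94972384])}
top {'vfov': 43.95668482336453, 'cx': 319.9165861215192, 'cy': 205.1952876894002, 'R': array([[ 0.3482248 , -0.93739929, -0.00469765],
       [-0.88615575, -0.32754623, -0.32778264],
       [ 0.30572451,  0.11830489, -0.94474149]]), 't': array([-0.07146952,  0.59232222,  1.00020996])}
wrist {'vfov': 60.96533439243725, 'cx': 318.2476737411761, 'cy': 196.12798035064168, 'R': array([[ 0.38278217,  0.92383642, -0.00201726],
       [ 0.88342447, -0.36539737,  0.29333593],
       [ 0.27025731, -0.11406586, -0.9560073 ]]), 't': array([-0.57447539, -0.03841423,  0.38059818])}
```

View pics/top0.png

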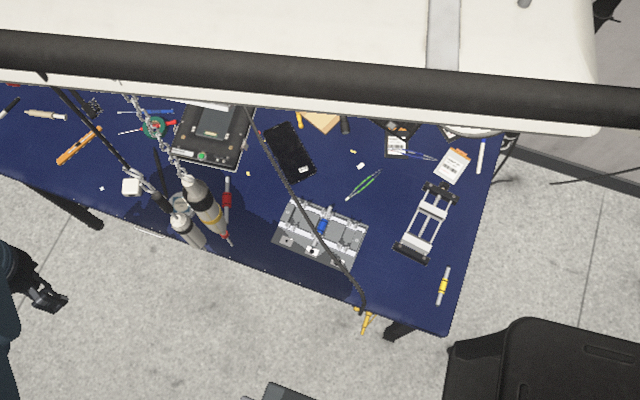

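View pics/scene0.png

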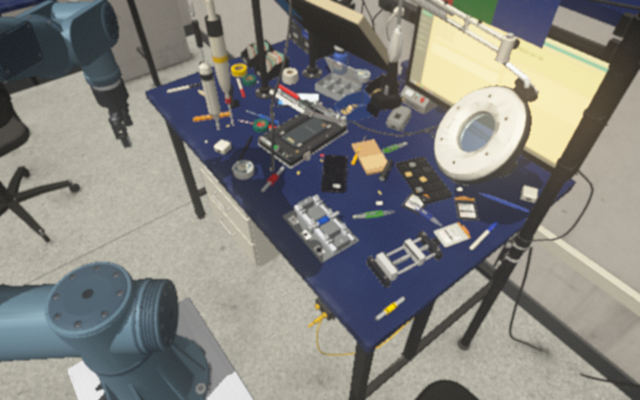

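View pics/wrist0.png

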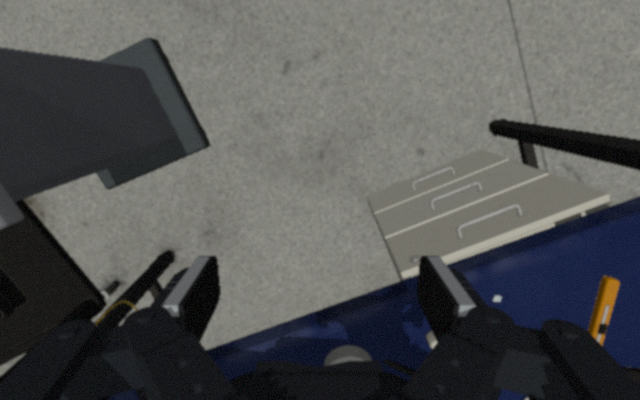

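The top view shows the rail around (320,235), the red blade at (227,200), and the yellow one at (443,285). Hanging tools partly block the view near the red blade.

```bash
cat > h.py <<'E'
import numpy as np,cv2
def cast(c,px,z):
    f=200/np.tan(np.radians(c['vfov'])/2)
    px=np.atleast_2d(px).astype(float)
    d=np.c_[(px[:,0]-c['cx'])/f,(px[:,1]-c['cy'])/f,np.ones(len(px))]
    R=np.array(c['R']);C=-R.T@np.array(c['t']);d=d@R
    return C+d*((z-C[2])/d[:,2])[:,None]
def proj(c,X):
    f=200/np.tan(np.radians(c['vfov'])/2)
    Y=np.atleast_2d(X)@np.array(c['R']).T+np.array(c['t'])
    return np.c_[c['cx']+f*Y[:,0]/Y[:,2],c['cy']+f*Y[:,1]/Y[:,2]]
def blob(im,col,box=None,amin=15):
    h=cv2.cvtColor(im,cv2.COLOR_RGB2HSV);H,S,V=[h[...,i].astype(int) for i in range(3)]
    m={'red':((H<8)|(H>172))&(S>130)&(V>60),'yellow':(H>20)&(H<34)&(S>130)&(V>90),'blue':(H>100)&(H<118)&(S>170)&(V>110)}[col]
    m=m.astype(np.uint8)
    if box is not None:
        k=np.zeros_like(m);x0,y0,x1,y1=box;k[y0:y1,x0:x1]=1;m*=k
    n,l,st,ce=cv2.connectedComponentsWithStats(m)
    out=[]
    for i in range(1,n):
        if st[i,4]>=amin:
            ys,xs=np.nonzero(l==i);out.append((st[i],cv2.minAreaRect(np.c_[xs,ys].astype(np.float32))))
    return out
E
python3 - <<'E'
import cv2,numpy as np
from h import *
from cell import r
for n in ("top","scene"):
    im=cv2.imread(f"pics/{n}0.png")[:,:,::-1].copy();c=r.calibration(n)
    for col,z in(('red',.0105),('yellow',.0065),('blue',.027)):
        for st,b in blob(im,col):
            p=cast(c,b[0],z)[0]
            if .2<p[0]<.9 and abs(p[1])<.6: print(n,col,st,b,p.round(3))
a=cv2.imread("pics/top0.png")
cv2.imwrite("pics/topz.png",cv2.resize(a[180:300,180:380],(800,480),interpolation=2))
a=cv2.imread("pics/scene0.png")
cv2.imwrite("pics/scz.png",cv2.resize(a[140:280,220:420],(800,560),interpolation=2))
E
```

```text
top red [165 120  12   6  51] ((170.55767822265625, 122.28845977783203), (4.3145551681518555, 11.178619384765625), 78.69007110595703) [0.687 0.587 0.01 ]
top red [222 192  10  16 122] ((226.5, 199.5), (9.0, 15.0), 0.0) [0.544 0.367 0.01 ]
top red [220 231   8   7  23] ((224.7307586669922, 234.8461151123047), (4.992301940917969, 8.043152809143066), 56.3099365234375) [0.462 0.335 0.01 ]
top yellow [297 113   5  14  39] ((299.0529479980469, 119.48822021484375), (13.558155059814453, 2.9285614490509033), 77.47119140625) [0.811 0.282 0.006]
top yellow [206 209  16  15  51] ((215.25003051757812, 218.25003051757812), (6.363960266113281, 19.79899024963379), 45.0) [0.492 0.374 0.006]
top yellow [438 278  10  15  80] ((442.70184326171875, 285.16058349609375), (5.651175498962402, 13.888481140136719), 16.699243545532227) [ 0.526 -0.18   0.006]
top yellow [354 307   6   4  18] ((356.5, 308.5), (5.0, 3.0), 0.0) [ 0.408 -0.013  0.006]
top yellow [361 311  11  24  80] ((365.8927001953125, 322.9506530761719), (5.327271938323975, 23.301023483276367), 13.392498970031738) [ 0.385 -0.043  0.006]
top blue 
[... 474 characters left out ...]
 13  11  79] ((390.19512939453125, 307.7439270019531), (6.4031243324279785, 12.493901252746582), 51.34019470214844) [ 0.525 -0.179  0.006]
scene yellow [315 304   5   5  20] ((317.0, 306.0), (4.0, 4.0), 90.0) [ 0.386 -0.064  0.006]
scene yellow [309 312  18  15  75] ((317.5929260253906, 320.1062316894531), (5.079893112182617, 20.695859909057617), 48.8140754699707) [ 0.364 -0.095  0.006]
scene yellow [388 325  16  15  35] ((395.5830383300781, 332.090576171875), (1.658596396446228, 20.5174560546875), 47.48955535888672) [ 0.491 -0.232  0.006]
scene blue [319 217   9   7  36] ((323.3000183105469, 219.60003662109375), (4.0249223709106445, 8.049844741821289), 63.43495178222656) [0.558 0.13  0.027]
```

View pics/topz.png

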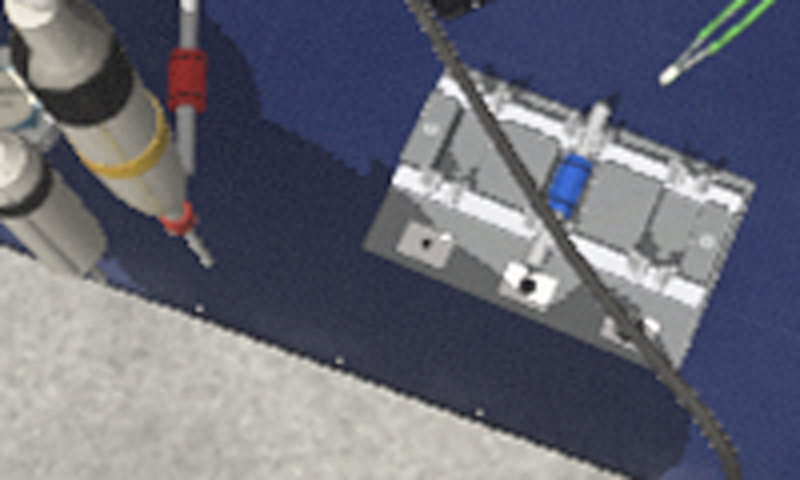

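View pics/scz.png

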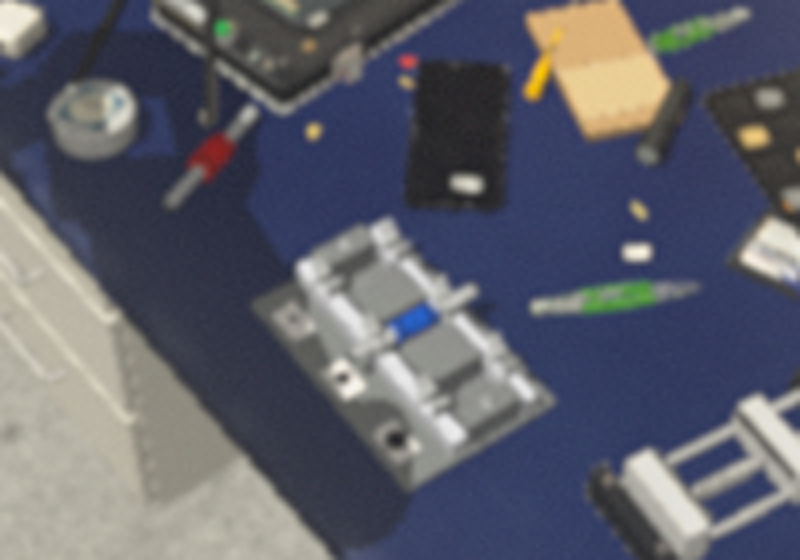

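```bash
python3 - <<'E'
import cv2
a=cv2.imread("pics/scene0.png")
cv2.imwrite("pics/scz2.png",cv2.resize(a[0:200,140:340],(600,600),interpolation=2))
a=cv2.imread("pics/top0.png")
cv2.imwrite("pics/topz2.png",cv2.resize(a[80:260,20:280],(780,540),interpolation=2))
E
```

```text
(no output)
```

View pics/scz2.png

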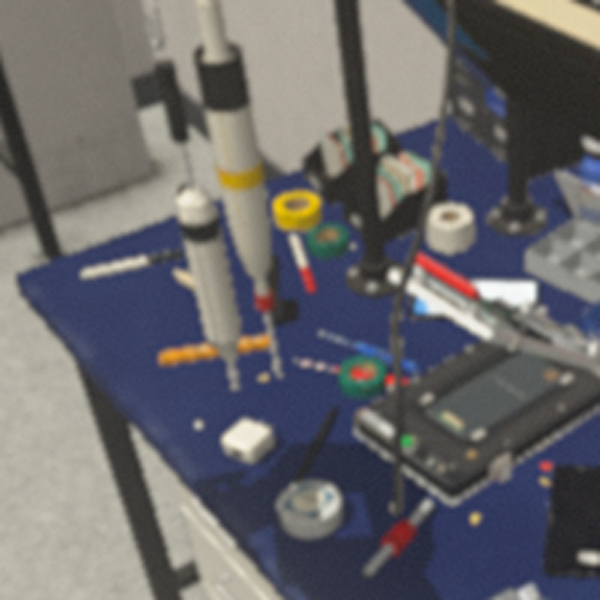

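View pics/topz2.png

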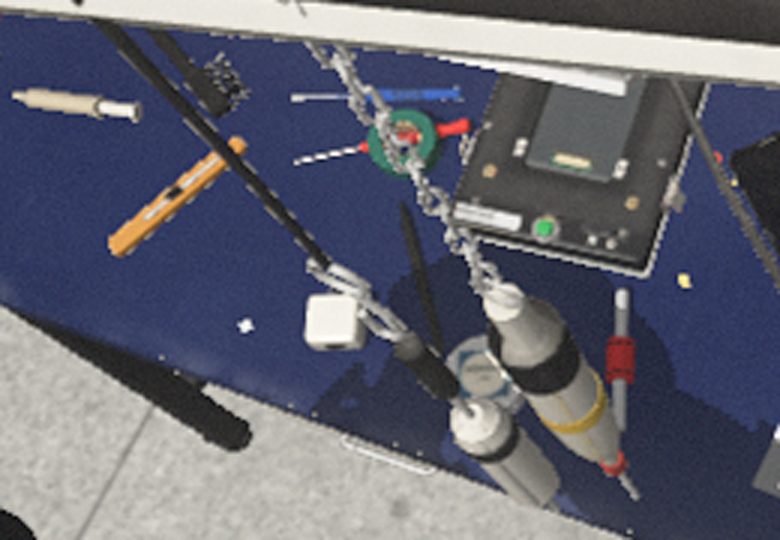

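```bash
cat >> h.py <<'E'
def tri(c1,p1,c2,p2):
    A=[]
    L=[]
    for c,p in((c1,p1),(c2,p2)):
        R=np.array(c['R']);C=-R.T@np.array(c['t']);d=cast(c,p,0)[0]-C;d/=np.linalg.norm(d);L.append((C,d))
    M=sum(np.eye(3)-np.outer(d,d) for C,d in L);b=sum((np.eye(3)-np.outer(d,d))@C for C,d in L)
    X=np.linalg.solve(M,b);return X,max(np.linalg.norm(np.cross(X-C,d)) for C,d in L)
E
python3 - <<'E'
from h import *
from cell import r
t=r.calibration('top');s=r.calibration('scene')
for n,a,b in(('bigtip',(231.7,245.7),(233.3,125)),('bigring',(214,215),(219,60)),('bigtop',(187,181),(214,17)),('smalltip',(210.7,250.7),(219,129)),('smalltop',(178,220),(206,67)),('cordend',(363,305),(272.5,169))):
    print(n,tri(t,a,s,b))
# rail dots
def pz(x,y,o,k): return(o[0]+x/k,o[1]+y/k)
for n,p in(('small',pz(426,243,(180,180),4)),('mid',pz(528,285,(180,180),4)),('large',pz(630,330,(180,180),4))): print(n,cast(t,p,.008))
for n,p in(('small',pz(293,320,(220,140),4)),('mid',pz(344,378,(220,140),4)),('large',pz(397,440,(220,140),4))): print(n,cast(s,p,.008))
# red & yellow ends
print(cast(t,[pz(190,0,(180,180),4),pz(187,170,(180,180),4),(20+622/3,80+292/3),(20+621/3,80+430/3)],.0105))
print(cast(s,[pz(253,108,(220,140),4),pz(168,204,(220,140),4)],.0105))
print(t['t'],-np.array(t['R']).T@t['t'],-np.array(s['R']).T@s['t'])
E
```

```text
bigtip (array([0.3735293 , 0.2031854 , 0.40749237]), np.float64(0.000516778778338217))
bigring (array([0.37136543, 0.19901414, 0.56180152]), np.float64(0.0025249206347243793))
bigtop (array([0.3840131 , 0.22014876, 0.63035617]), np.float64(8.19473163941811e-05))
smalltip (array([0.35654709, 0.23771188, 0.38426453]), np.float64(0.0019002767093983474))
smalltop (array([0.36016765, 0.25050395, 0.52656119]), np.float64(0.0009240856500458325))
cordend (array([ 0.34442378, -0.00892597,  0.4593786 ]), np.float64(0.0056857990530061265))
small [[0.49943317 0.1932826  0.008     ]]
mid [[0.49655623 0.12793995 0.008     ]]
large [[0.49205229 0.0629554  0.008     ]]
small [[0.4981982  0.19472126 0.008     ]]
mid [[0.49593983 0.12961465 0.008     ]]
large [[0.49284883 0.06466219 0.008     ]]
[[0.59180871 0.38563423 0.0105    ]
 [0.49119594 0.34304354 0.0105    ]
 [0.59814309 0.38888656 0.0105    ]
 [0.4895012  0.34164156 0.0105    ]]
[[0.59995307 0.39385321 0.0105    ]
 [0.48812299 0.34594703 0.0105    ]]
[-0.07146952  0.59232222  1.00020996] [0.2439885  0.0086877  1.13875704] [ 0.0751281  -0.4864468   0.97676656]
```

```bash
cat >> h.py <<'E'
from scipy.spatial.transform import Rotation as Rn
def Rt(s):
    q=s['tool_rot'];return Rn.from_quat([q[1],q[2],q[3],q[0]]).as_matrix()
E
python3 - <<'E'
from h import *
from cell import r
s=r.sense();print(Rt(s).round(3))
print(proj(r.calibration('scene'),[s['position'],s['position']+[0,0,.2],[0,0,.2]]))
import cv2
a=cv2.imread("pics/scene0.png")
cv2.imwrite("pics/scz3.png",cv2.resize(a[0:400,0:240],(480,800),interpolation=2)[:600])
E
```

```text
[[-0.001 -0.924  0.383]
 [-0.001  0.383  0.924]
 [-1.     0.    -0.001]]
[[131.02668405 139.79056585]
 [103.01519229  73.44580406]
 [129.4162141  346.03841708]]
```

View pics/scz3.png

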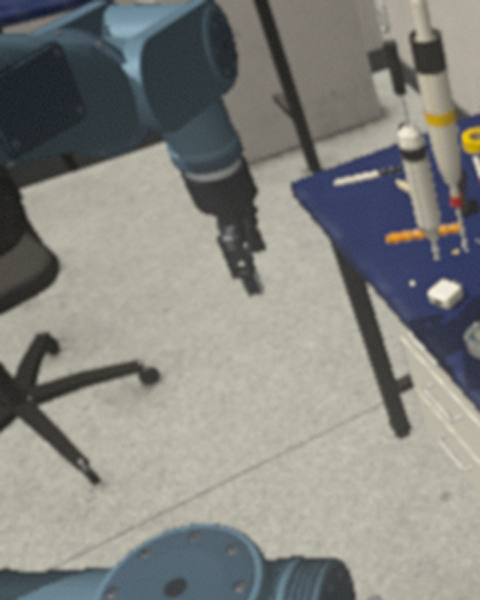

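drive_tool:
  steps:
    - [[-0.5, 0, 0, 0, 1], [0, 0, -0.5, 0, 1], [0, 0, -0.5, 0, 1]]

```text
t: 0.52
position: [0.1817, 0.4379, 0.2809]
tool_rot: [0.587, -0.393, 0.589, 0.392]
wrist_force: [-0.4, 0.0, -0.1]
gripper_width: 0.0854
```

```bash
python3 - <<'E'
from cell import r
import json
s=r.sense();print(s['t'],s['joints'].round(4).tolist(),s['position'].round(4).tolist())
E
```

```text
0.525 [0.9265, -0.0892, 1.7873, -0.0004, 1.4473, -0.2517] [0.1817, 0.4379, 0.2809]
```

drive_tool:
  steps:
    - [[0.6, 0, 0, 0, 1], [0, 0, 0.6, 0, 1], [0, 0, 0.3, 0, 1]]

```text
t: 0.9
position: [0.2072, 0.5081, 0.2095]
tool_rot: [0.58, -0.396, 0.596, 0.389]
wrist_force: [-0.3, -0.7, 0.7]
gripper_width: 0.0851
```

```bash
python3 - <<'E'
from cell import r
import json
s=r.sense();print(s['t'],s['joints'].round(4).tolist(),s['position'].round(4).tolist())
E
```

```text
0.9 [0.9677, 0.1603, 1.6764, -0.0008, 1.3297, -0.2097] [0.2072, 0.5081, 0.2095]
```

```bash
cat >> h.py <<'E'
def plan(s,tgts,yaw_turn=0):
    """unit shifts (per 0.1 m) from successive world points, orientation held"""
    R=Rt(s);p=np.array(s['position'])
    for t in tgts:
        d=R.T@(np.array(t)-p);print(np.round(t,3),'tool shift/0.1:',(d*10).round(3),'mm',(np.linalg.norm(d)*1000).round());p=np.array(t)
E
python3 - <<'E'
from h import *
from cell import r
t=r.calibration('top');s=r.calibration('scene')
print('plug',tri(t,(365.9,323),s,(317.6,320)),tri(t,(356.5,308.5),s,(317,306)))
print('edge',cast(t,[(160,232),(300,278),(440,337)],0))
plan(r.sense(),[(.141,.331,.08),(.30,.19,.06),(.355,.03,.06),(.335,-.14,.06),(.42,-.17,.1)])
E
```

```text
plug (array([ 0.39932674, -0.04806986, -0.10948084]), np.float64(7.459558538902407e-05)) (array([ 0.42380221, -0.01462811, -0.10863725]), np.float64(0.0008034408545683942))
edge [[ 0.41631471  0.48635688  0.        ]
 [ 0.42929399  0.13241365  0.        ]
 [ 0.41419986 -0.2073265   0.        ]]
[0.141 0.331 0.08 ] tool shift/0.1: [ 1.34  -0.073 -1.857] mm 229.0
[0.3  0.19 0.06] tool shift/0.1: [ 0.208 -2.01  -0.688] mm 213.0
[0.355 0.03  0.06 ] tool shift/0.1: [ 0.026 -1.121 -1.267] mm 169.0
[ 0.335 -0.14   0.06 ] tool shift/0.1: [ 0.038 -0.467 -1.646] mm 171.0
[ 0.42 -0.17  0.1 ] tool shift/0.1: [-0.405 -0.898  0.039] mm 99.0
```

drive_tool:
  steps:
    - [[0.27, -0.015, -0.38, 0, 1], [0.27, -0.015, -0.38, 0, 1], [0.27, -0.015, -0.38, 0, 1], [0.27, -0.015, -0.38, 0, 1], [0.27, -0.015, -0.38, 0, 1]]

```text
t: 1.52
position: [0.1384, 0.3241, 0.0735]
tool_rot: [0.579, -0.397, 0.596, 0.389]
wrist_force: [0.0, -0.4, -0.2]
gripper_width: 0.0854
```

drive_tool:
  steps:
    - [[0.03, -0.4, -0.13, 0, 1], [0.03, -0.4, -0.13, 0, 1], [0.03, -0.4, -0.13, 0, 1], [0, -0.4, -0.13, 0, 1]]

```text
t: 2.02
position: [0.2642, 0.2093, 0.0621]
tool_rot: [0.576, -0.399, 0.597, 0.391]
wrist_force: [0.6, 0.1, 0.1]
gripper_width: 0.0854
```

```bash
python3 - <<'E'
from h import *
from cell import r
s=r.sense();print(s['t'],s['joints'].round(3),s['effort'].round(1),s['position'])
plan(s,[(.30,.19,.06),(.35,.03,.06),(.335,-.14,.06),(.42,-.17,.1)])
a=r.snapshot('scene');cv2.imwrite('pics/s1.png',a[:,:,::-1])
E
```

```text
2.025 [ 0.331 -0.097  2.289 -0.022  0.977 -0.841] [  4.7 -22.2 -24.9  -0.1   0.3   1.2] [0.26421164 0.20934927 0.062102  ]
[0.3  0.19 0.06] tool shift/0.1: [ 0.019 -0.405 -0.044] mm 41.0
[0.35 0.03 0.06] tool shift/0.1: [ 0.032 -1.065 -1.294] mm 168.0
[ 0.335 -0.14   0.06 ] tool shift/0.1: [ 0.047 -0.501 -1.631] mm 171.0
[ 0.42 -0.17  0.1 ] tool shift/0.1: [-0.408 -0.897  0.029] mm 99.0
```

View pics/s1.png

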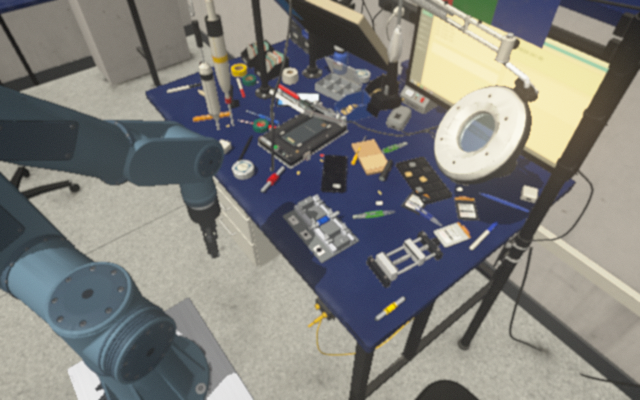

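drive_tool:
  steps:
    - [[0.01, -0.37, -0.1, 0, 1], [0.01, -0.3, -0.32, 0, 1], [0.01, -0.3, -0.32, 0, 1], [0.01, -0.3, -0.32, 0, 1], [0.01, -0.2, -0.4, 0, 1], [0.01, -0.13, -0.4, 0, 1], [0.01, -0.13, -0.4, 0, 1], [0.01, -0.13, -0.4, 0, 1], [0.01, -0.13, -0.4, 0, 1]]

```text
t: 3.2
position: [0.3406, -0.1615, 0.0636]
tool_rot: [0.578, -0.401, 0.595, 0.389]
wrist_force: [0.5, -0.2, 1.0]
gripper_width: 0.0853
```

```bash
python3 - <<'E'
from h import *
from cell import r
s=r.sense();print(s['t'],s['joints'].round(3),s['effort'].round(1),s['position'])
plan(s,[(.335,-.14,.06),(.44,-.17,.15)])
for n in('scene','wrist'):
    cc=r.calibration(n);a=r.snapshot(n);cv2.imwrite(f'pics/{n}2.png',a[:,:,::-1])
print(proj(cc,[[.526,-.18,.006]]))
E
```

```text
3.2 [-0.737 -0.025  2.218 -0.033  0.939 -1.902] [  3.6 -26.8 -25.   -0.2   0.1   1. ] [ 0.34063191 -0.16151502  0.06355044]
[ 0.335 -0.14   0.06 ] tool shift/0.1: [0.03  0.133 0.179] mm 23.0
[ 0.44 -0.17  0.15] tool shift/0.1: [-0.902 -1.087  0.092] mm 142.0
[[393.25708243 427.06137124]]
```

View pics/scene2.png

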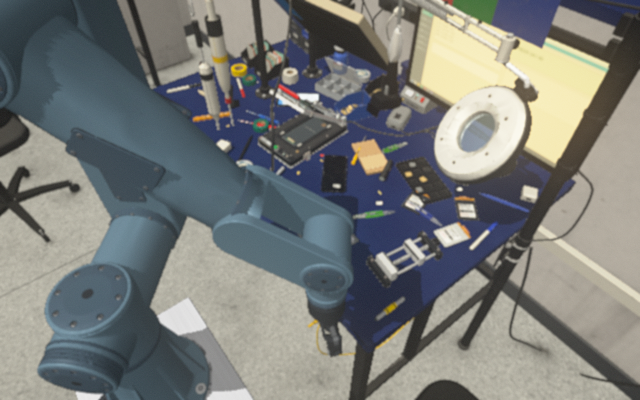

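View pics/wrist2.png

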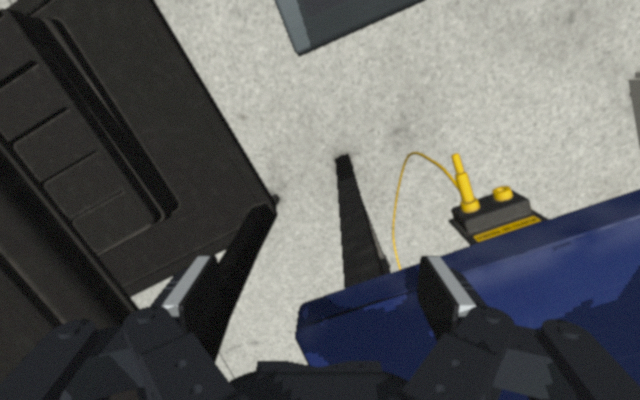

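```bash
python3 - <<'E'
import cv2
a=cv2.imread("pics/top0.png")[255:315,405:485];b=cv2.imread("pics/scene0.png")[280:340,350:430]
import numpy as np
cv2.imwrite("pics/y.png",np.hstack([cv2.resize(x,(400,300),interpolation=2) for x in(a,b)]))
E
```

```text
(no output)
```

View pics/y.png

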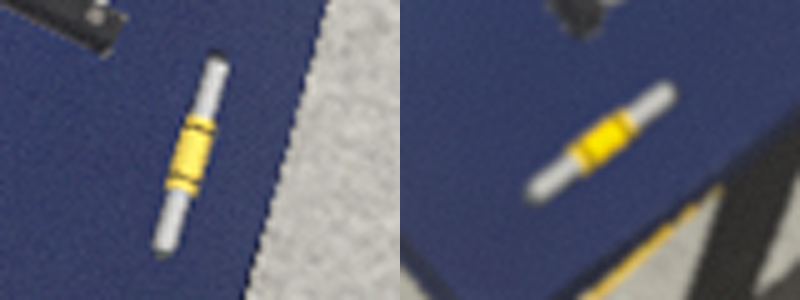

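```bash
python3 - <<'E'
from h import *
from cell import r
t=r.calibration('top');s=r.calibration('scene')
for c,p in((t,[(448.6,267),(438,305)]),(s,[(403.6,298.4),(376.6,318.4)]),(t,[(20+622/3,80+292/3),(20+621/3,80+430/3)]),(s,[(220+253/4,140+108/4),(220+168/4,140+204/4)])):
    e=cast(c,p,.0065);d=e[0]-e[1];print(e.mean(0).round(4),np.linalg.norm(d).round(4),np.degrees(np.arctan2(d[1],d[0])).round(1))
S=r.sense();R=Rt(S);print('jaw yaw',np.degrees(np.arctan2(R[1,2],R[0,2])),'tool y yaw',np.degrees(np.arctan2(R[1,1],R[0,1])),S['joints'][5])
E
```

```text
[ 0.5255 -0.1822  0.0065] 0.0925 0.6
[ 0.5246 -0.1799  0.0065] 0.09 -1.1
[0.5449 0.3665 0.0065] 0.1189 23.5
[0.546  0.3734 0.0065] 0.1222 23.2
jaw yaw 67.6211258885599 tool y yaw 157.626503852319 -1.900063642550236
```

```bash
python3 - <<'E'
from h import *
from cell import r
S=r.sense();R=Rt(S);p=S['position'];c=r.calibration('wrist')
C=-np.array(c['R']).T@c['t'];print('cam in tool',R.T@(C-p));print('axes in tool (cols x,y,z)\n',(np.array(c['R'])@R).T.round(3))
for x in(0,.05,.1,.15,.2): print(x,[proj(c,p+R@np.array([x,y,0])).round()[0].tolist() for y in(-.06,-.03,0,.05,.1)])
E
```

```text
cam in tool [-0.14349057  0.0748151   0.00046683]
axes in tool (cols x,y,z)
 [[ 0.    -0.294  0.956]
 [-0.    -0.956 -0.294]
 [ 1.     0.    -0.   ]]
0 [[317.0, 363.0], [317.0, 314.0], [317.0, 259.0], [317.0, 153.0], [317.0, 23.0]]
0.05 [[318.0, 305.0], [318.0, 264.0], [318.0, 220.0], [318.0, 138.0], [318.0, 41.0]]
0.1 [[318.0, 268.0], [318.0, 233.0], [318.0, 196.0], [318.0, 128.0], [318.0, 52.0]]
0.15 [[318.0, 241.0], [318.0, 211.0], [318.0, 180.0], [318.0, 122.0], [318.0, 59.0]]
0.2 [[318.0, 222.0], [318.0, 195.0], [318.0, 168.0], [318.0, 118.0], [318.0, 64.0]]
```

drive_tool:
  steps:
    - [[-0.06, -0.35, 0.1, 0, 1], [-0.06, -0.35, 0.1, 0, 1], [-0.06, -0.35, 0.1, 0, 1], [-0.06, -0.35, 0.1, 0, 1], [-0.05, -0.35, 0.1, 0, 1], [0, 0, 0, -0.041, 1], [0, 0, 0, -0.041, 1], [0, 0, 0, -0.041, 1]]

```text
t: 4.3
position: [0.5269, -0.1756, 0.0895]
tool_rot: [0.489, -0.504, 0.508, 0.5]
wrist_force: [-0.4, -0.3, 0.3]
gripper_width: 0.0857
```

```bash
cat > w.py <<'E'
from h import *
from cell import r
import sys
S=r.sense();c=r.calibration('wrist');a=r.snapshot('wrist');cv2.imwrite(f'pics/{sys.argv[1]}.png',a[:,:,::-1])
R=Rt(S);print('t',S['t'],'pos',S['position'].round(4),'jaw yaw',np.degrees(np.arctan2(R[1,2],R[0,2])).round(2),'F',S['wrist_force'].round(1),'w',S['gripper_width'],'q',S['joints'].round(2),'eff',S['effort'].round(1))
E
python3 w.py w3
```

```text
t 4.3 pos [ 0.5269 -0.1756  0.0895] jaw yaw 90.4 F [-0.4 -0.3  0.3] w 0.08572554552291439 q [-0.52  0.31  1.76 -0.03  1.07 -2.08] eff [ -0.1 -45.7 -30.   -0.1  -0.    1.4]
```

View pics/w3.png

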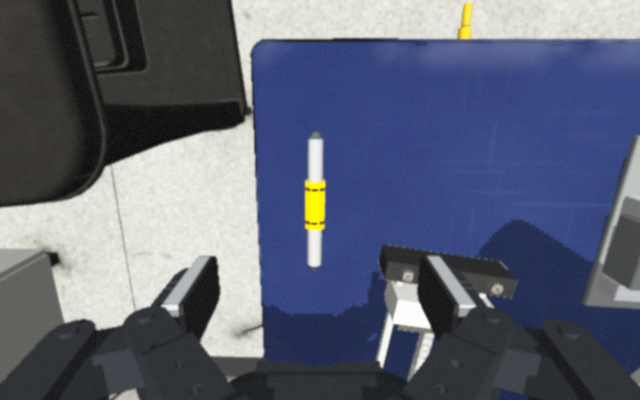

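```bash
python3 - <<'E'
from h import *
from cell import r
c=r.calibration('wrist');a=cv2.imread('pics/w3.png')[:,:,::-1].copy()
for st,b in blob(a,'yellow'): print(st,b,cast(c,b[0],.0065))
e=cast(c,[(316,136),(315,268)],.0065);print(e)
print('fixture',cast(c,[(383,248),(380,270),(515,290),(518,268)],.03),cast(c,[(380,270)],.0))
E
```

```text
[458   3  14  36 312] ((466.29730224609375, 20.71621322631836), (11.672327995300293, 35.83898162841797), 9.462322235107422) [[ 0.40888631 -0.08945966  0.0065    ]]
[305 180  20  50 930] ((314.5, 204.5), (49.0, 19.0), 90.0) [[ 0.52648308 -0.17966541  0.0065    ]]
[[ 0.47881044 -0.17909941  0.0065    ]
 [ 0.57596328 -0.17884785  0.0065    ]]
fixture [[ 0.54785181 -0.13405266  0.03      ]
 [ 0.56379919 -0.1350016   0.03      ]
 [ 0.57644296 -0.04409731  0.03      ]
 [ 0.56011819 -0.04495457  0.03      ]] [[ 5.79919194e-01 -1.29468322e-01  2.77555756e-17]]
```

drive_tool:
  steps:
    - [[0, 0, -0.037, 0, -0.06], [0.3, 0, 0, 0, -0.06], [0.25, 0, 0, 0, -0.06], [0.1, 0, 0, 0, -0.06], [0, 0, 0, 0, -0.06]]

```text
t: 4.97
position: [0.5263, -0.1792, 0.0234]
tool_rot: [0.49, -0.503, 0.509, 0.499]
wrist_force: [0.6, -0.1, 0.6]
gripper_width: 0.0399
```

```bash
python3 w.py w4
```

```text
t 4.975 pos [ 0.5263 -0.1792  0.0234] jaw yaw 90.17 F [ 0.6 -0.1  0.6] w 0.039884243098909276 q [-0.53  0.42  1.78 -0.03  0.94 -2.08] eff [ -0.1 -47.  -26.2  -0.1  -0.1   0. ]
```

View pics/w4.png

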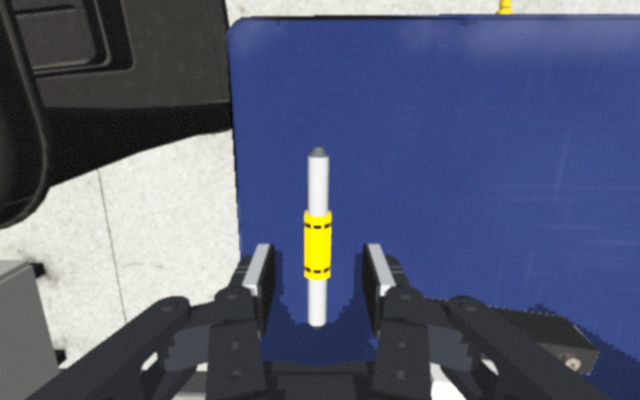

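drive_tool:
  steps:
    - [[0.12, 0, 0, 0, -0.06], [0.06, 0, 0, 0, -0.06], [0.01, 0, 0, 0, -0.06]]

```text
t: 5.4
position: [0.5278, -0.1806, 0.0057]
tool_rot: [0.49, -0.504, 0.508, 0.497]
wrist_force: [0.4, -0.8, 0.6]
gripper_width: 0.0404
```

drive_tool:
  steps:
    - [[0.01, 0.012, 0.012, 0, -0.06], [0, 0, 0, 0, -1], [0, 0, 0, 0, -1], [0, 0, 0, 0, -1], [0, 0, 0, 0, -1]]

```text
t: 6.02
position: [0.5269, -0.1796, 0.0053]
tool_rot: [0.49, -0.505, 0.508, 0.496]
wrist_force: [-0.4, -0.1, -0.6]
gripper_width: 0.0102
```

drive_tool:
  steps:
    - [[-0.3, 0, 0, 0, -1], [-0.4, 0, 0, 0, -1], [-0.3, 0.0, 0, 0, -1]]

```text
t: 6.4
position: [0.5254, -0.1757, 0.1044]
tool_rot: [0.49, -0.502, 0.509, 0.499]
wrist_force: [-0.0, -0.3, 0.2]
gripper_width: 0.0106
```

```bash
python3 w.py w5; python3 - <<'E'
from h import *
from cell import r
cv2.imwrite('pics/top5.png',r.snapshot('top')[:,:,::-1])
E
```

```text
t 6.4 pos [ 0.5254 -0.1757  0.1044] jaw yaw 90.13 F [-0.  -0.3  0.2] w 0.01062618840778949 q [-0.52  0.29  1.75 -0.03  1.1  -2.08] eff [  0.1 -43.7 -29.8  -0.1  -0.5   0. ]
```

View pics/w5.png

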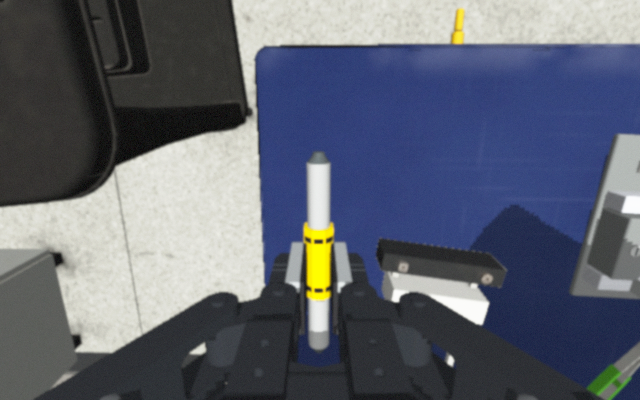

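View pics/top5.png

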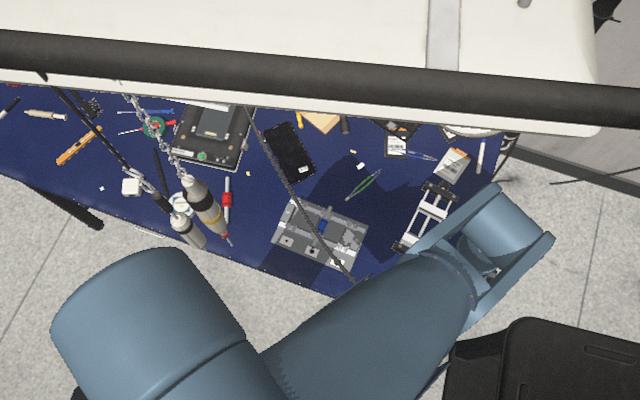

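```bash
python3 - <<'E'
from h import *
from cell import r
im=cv2.imread('pics/top5.png');c=r.calibration('top')
q1=-.52;u=np.array([np.cos(q1),np.sin(q1),0]);n=np.array([-u[1],u[0],0])
q2,q23=.29,2.04
for off,col in((0,(0,255,0)),(.1175,(0,0,255)),(.2,(255,255,255))):
    e=n*off+u*.412*np.sin(q2)+[0,0,.2+.412*np.cos(q2)]
    w=e+.5*(u*np.sin(q23)+np.array([0,0,np.cos(q23)]))
    P=proj(c,[e,w]).astype(int);print(off,e.round(3),w.round(3),P.tolist())
    cv2.line(im,tuple(map(int,P[0])),tuple(map(int,P[1])),col,2)
p=proj(c,[[.525,-.176,.1],[.525,-.176,.38]]).astype(int);cv2.line(im,tuple(map(int,p[0])),tuple(map(int,p[1])),(0,255,255),2)
cv2.imwrite('pics/top5m.png',im)
E
```

```text
0 [ 0.102 -0.059  0.595] [ 0.489 -0.28   0.369] [[337, 554], [551, 288]]
0.1175 [0.161 0.043 0.595] [ 0.548 -0.178  0.369] [[260, 447], [496, 232]]
0.2 [0.202 0.115 0.595] [ 0.589 -0.107  0.369] [[211, 379], [460, 195]]
```

View pics/top5m.png

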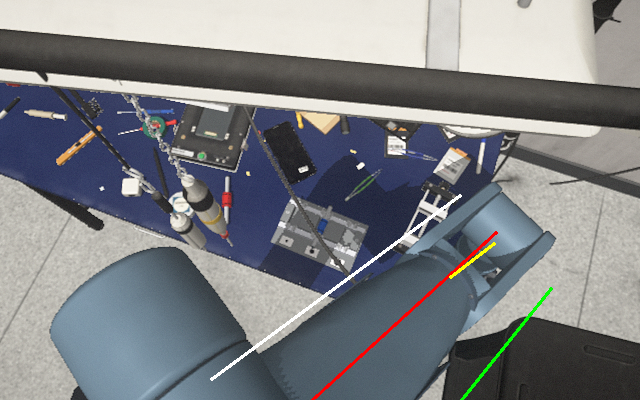

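```bash
python3 - <<'E'
import cv2,numpy as np
a=cv2.imread("pics/top5.png")[230:330,310:410];b=cv2.imread("pics/top0.png")[230:330,310:410]
cv2.imwrite("pics/cord.png",np.hstack([cv2.resize(x,(400,400),interpolation=2) for x in(b,a)]))
E
```

```text
(no output)
```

View pics/cord.png

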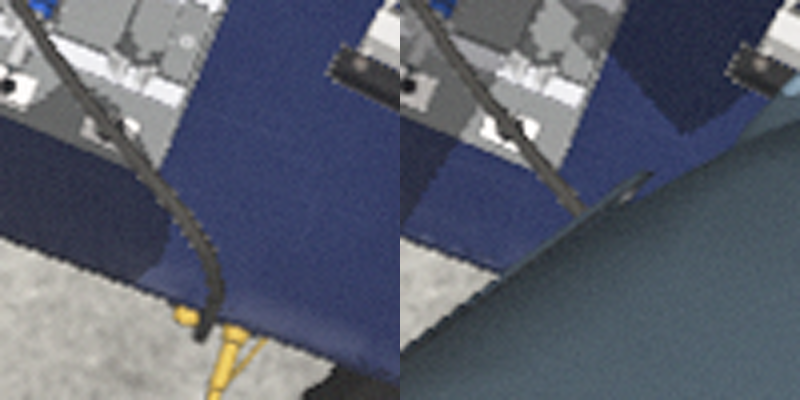

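drive_tool:
  steps:
    - [[0.06, 0.4, 0.1, 0, -1], [0.06, 0.4, 0.1, 0, -1], [0.06, 0.4, 0.1, 0, -1], [0.06, 0.4, 0.1, 0, -1], [0, 0, 0.45, 0, -1], [0, 0, 0.45, 0, -1], [0, 0, 0.45, 0, -1], [0, 0, 0.45, 0, -1], [0, 0, 0.45, 0, -1]]

```text
t: 7.62
position: [0.3588, 0.0923, 0.0704]
tool_rot: [0.492, -0.5, 0.512, 0.496]
wrist_force: [1.0, -0.7, -0.2]
gripper_width: 0.0109
```

drive_tool:
  steps:
    - [[-0.25, -0.37, 0.12, 0, -1], [-0.25, -0.37, 0.12, 0, -1], [-0.2, -0.37, 0.1, 0, -1], [0, 0, 0, 0, -1]]

```text
t: 8.12
position: [0.4698, 0.1322, 0.1343]
tool_rot: [0.489, -0.499, 0.512, 0.499]
wrist_force: [-0.4, -1.0, -0.8]
gripper_width: 0.0101
```

```bash
python3 w.py w6
```

```text
t 8.125 pos [0.4698 0.1322 0.1343] jaw yaw 89.9 F [-0.4 -1.  -0.8] w 0.010120469617997584 q [ 0.05  0.12  1.89 -0.02  1.16 -1.51] eff [  0.1 -37.8 -33.1  -0.    0.1   0.1]
```

View pics/w6.png

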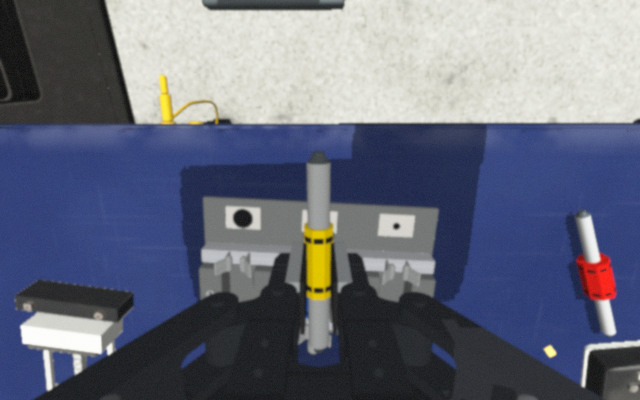

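```bash
cat > a.py <<'E'
from h import *
from cell import r
c=r.calibration('wrist');a=cv2.imread('pics/w6.png');g=cv2.cvtColor(a,cv2.COLOR_BGR2GRAY)
D=[]
for x0,y0,x1,y1 in((226,207,259,230),(380,214,412,236)):
    m=(g[y0:y1,x0:x1]<90).astype(np.uint8);n,l,st,ce=cv2.connectedComponentsWithStats(m);i=1+st[1:,4].argmax();p=ce[i]+[x0,y0];print(p,st[i]);D.append(cast(c,p,.008)[0])
D=np.array(D);print(D.round(4))
u=D[1]-D[0];L=np.linalg.norm(u);u/=L;xa=np.array([u[1],-u[0],0]);print('L',L,'rail yaw',np.degrees(np.arctan2(xa[1],xa[0])))
# base edge corners
e=cast(c,[(204,197),(437,208)],.005);print('edge',e.round(4),np.degrees(np.arctan2(*(e[1]-e[0])[:2][::-1]))-90,np.linalg.norm(e[1]-e[0]))
mid=D.mean(0);print('seat_small',(mid+.065*u+.06*xa).round(4),'seat_large',(mid-.065*u+.06*xa).round(4), 'from edge mid', (e.mean(0)+.064*xa).round(4))
im=a[:,:,::-1].copy()
for st,b in blob(im,'yellow'): print('y',b,cast(c,b[0],.1343+.0025)-r.sense()['position'])
for st,b in blob(im,'red'): print('r',b,cast(c,b[0],.0105))
print('red ends',cast(c,[(584,213),(608,332)],.0105))
E
python3 a.py
```

```text
[242.27196653 217.9665272 ] [  8   3  18  17 239]
[395.88888889 225.72222222] [14 10  5  5 18]
[[0.491  0.065  0.008 ]
 [0.497  0.1946 0.008 ]]
L 0.12972801198093512 rail yaw -2.673866851449694
edge [[0.4736 0.0329 0.005 ]
 [0.4822 0.2285 0.005 ]] -2.5158495465248336 0.19574071864790712
seat_small [0.557  0.1919 0.008 ] seat_large [0.5509 0.0621 0.008 ] from edge mid [0.5418 0.1277 0.005 ]
y ((177.0, 99.5), (34.0, 47.0), 0.0) [[-0.07175121 -0.05662313  0.00394354]]
y ((216.30003356933594, 120.60001373291016), (4.0249223709106445, 3.5777084827423096), 63.43495178222656) [[-0.06339953 -0.04129793  0.00394354]]
y ((195.0, 122.5), (12.0, 1.0), -0.0) [[-0.06264073 -0.0501846   0.00394354]]
y ((318.0, 261.5), (75.0, 28.0), 90.0) [[-0.00048513  0.0002894   0.00394354]]
r ((596.3414916992188, 276.4268493652344), (48.331382751464844, 32.19763946533203), 77.90524291992188) [[0.54107235 0.3675973  0.0105    ]]
red ends [[0.48401562 0.34559616 0.0105    ]
 [0.59629478 0.38963817 0.0105    ]]
```

drive_tool:
  steps:
    - [[0, -0.29, 0.2, 0.0143, -1], [0, -0.29, 0.2, 0, -1], [0.1, -0.29, 0.2, 0, -1], [0, 0, 0, 0, -1]]

```text
t: 8.68
position: [0.5496, 0.1879, 0.111]
tool_rot: [0.495, -0.484, 0.529, 0.491]
wrist_force: [-0.7, 0.2, -0.4]
gripper_width: 0.0105
```

```bash
python3 w.py w7; python3 -c "
from h import *
from cell import r
plan(r.sense(),[(.5573,.1918,.08)])"
```

```text
t 8.675 pos [0.5496 0.1879 0.111 ] jaw yaw 87.16 F [-0.7  0.2 -0.4] w 0.010491125622611102 q [ 0.14  0.36  1.65 -0.02  1.18 -1.38] eff [  0.2 -49.2 -33.    0.   -0.1   0.1]
[0.557 0.192 0.08 ] tool shift/0.1: [ 0.309 -0.096  0.056] mm 33.0
```

View pics/w7.png

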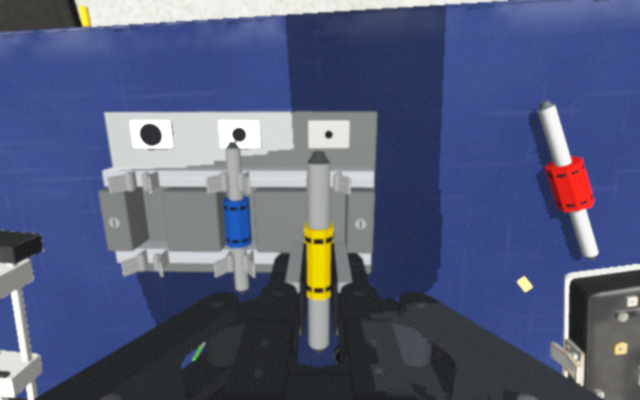

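```bash
cat > b.py <<'E'
from h import *
from cell import r
c=r.calibration('wrist');a=cv2.imread('pics/w7.png');g=cv2.cvtColor(a,cv2.COLOR_BGR2GRAY)
D=[]
for x0,y0,x1,y1 in((133,122,170,147),(222,122,258,143),(312,122,347,147)):
    m=(g[y0:y1,x0:x1]<100).astype(np.uint8);n,l,st,ce=cv2.connectedComponentsWithStats(m);i=1+st[1:,4].argmax();p=ce[i]+[x0,y0];print(p,st[i]);D.append(cast(c,p,.008)[0])
D=np.array(D);print(D.round(4))
u=D[2]-D[0];L=np.linalg.norm(u);u/=L;xa=np.array([u[1],-u[0],0]);print('L',L,'rail yaw',np.degrees(np.arctan2(xa[1],xa[0])))
print('seats',(D+.06*xa).round(4))
for st,b in blob(a[:,:,::-1].copy(),'blue',(200,180,270,270)): print('blue',b,cast(c,b[0],.030))
for st,b in blob(a[:,:,::-1].copy(),'red'): print('r',b,cast(c,b[0],.0105))
print('blue ends',cast(c,[(233,147),(242,288)],.027),'red ends',cast(c,[(546,105),(592,253)],.0105))
E
python3 b.py
```

```text
[150.37060703 134.25559105] [  8   3  20  20 313]
[238.62962963 134.15740741] [ 11   7  12  12 108]
[328.4137931  134.27586207] [14 10  6  6 29]
[[0.4933 0.064  0.008 ]
 [0.4964 0.1293 0.008 ]
 [0.4996 0.1948 0.008 ]]
L 0.13094334894272322 rail yaw -2.728829522643321
seats [[0.5533 0.0611 0.008 ]
 [0.5563 0.1264 0.008 ]
 [0.5595 0.1919 0.008 ]]
blue ((236.8931121826172, 221.71725463867188), (49.07987976074219, 24.249282836914062), 85.2363510131836) [[0.55618919 0.12711532 0.03      ]]
r ((569.6946411132812, 184.63243103027344), (54.258846282958984, 38.01060485839844), 72.89727020263672) [[0.54399891 0.36920485 0.0105    ]]
blue ends [[0.50355557 0.12950728 0.027     ]
 [0.6104088  0.12422091 0.027     ]] red ends [[0.48656846 0.34561447 0.0105    ]
 [0.59893629 0.39322073 0.0105    ]]
```

drive_tool:
  steps:
    - [[0.1, -0.092, 0.046, 0, -1], [0.25, 0, 0, 0, -1], [0.15, 0, 0, 0, -1], [0, 0, 0, 0, -1]]

```text
t: 9.22
position: [0.5535, 0.1888, 0.0581]
tool_rot: [0.495, -0.483, 0.531, 0.491]
wrist_force: [-1.2, 0.5, 1.2]
gripper_width: 0.0105
```

```bash
python3 w.py w8; python3 -c "
from h import *
from cell import r
plan(r.sense(),[(.559,.192,.045),(.559,.192,.037)])"
```

```text
t 9.225 pos [0.5535 0.1888 0.0581] jaw yaw 87.07 F [-1.2  0.5  1.2] w 0.010491085068310313 q [ 0.14  0.44  1.66 -0.02  1.09 -1.37] eff [ -0.1 -50.8 -28.8  -0.1   0.1   0. ]
[0.559 0.192 0.045] tool shift/0.1: [ 0.135 -0.054  0.038] mm 15.0
[0.559 0.192 0.037] tool shift/0.1: [ 0.08  -0.003  0.002] mm 8.0
```

View pics/w8.png

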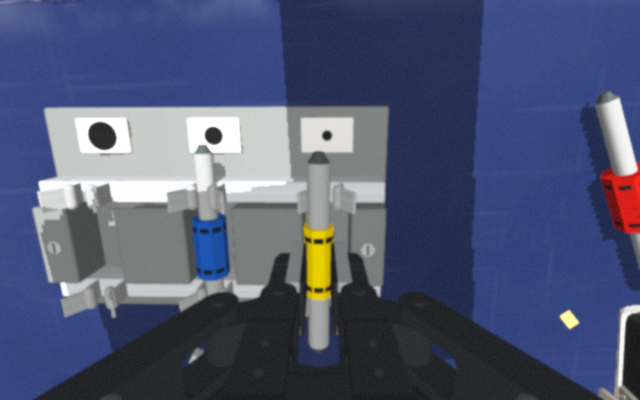

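drive_tool:
  steps:
    - [[0, -0.054, 0.04, 0, -1], [0.08, 0, 0, 0, -1], [0.06, 0, 0, 0, -1], [0, 0, 0, 0, -1]]

```text
t: 9.78
position: [0.5611, 0.1928, 0.0458]
tool_rot: [0.496, -0.484, 0.529, 0.49]
wrist_force: [-1.1, 0.5, -0.2]
gripper_width: 0.0104
```

```bash
python3 w.py w9; python3 -c "
from h import *
from cell import r
plan(r.sense(),[(.559,.192,.038)])"
```

```text
t 9.775 pos [0.5611 0.1928 0.0458] jaw yaw 87.07 F [-1.1  0.5 -0.2] w 0.010361979641377013 q [ 0.14  0.47  1.64 -0.02  1.07 -1.37] eff [ -0.  -52.4 -28.8  -0.1   0.1   0. ]
[0.559 0.192 0.038] tool shift/0.1: [ 0.081  0.019 -0.007] mm 8.0
```

View pics/w9.png

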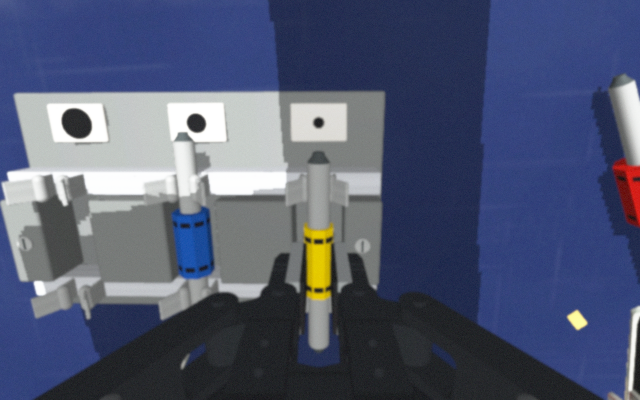

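drive_tool:
  steps:
    - [[0.05, 0.015, -0.005, 0, -1], [0.03, 0, 0, 0, -1], [0.01, 0, 0, 0, -1]]

```text
t: 10.2
position: [0.5594, 0.1921, 0.0369]
tool_rot: [0.496, -0.484, 0.529, 0.49]
wrist_force: [-0.3, 0.7, 2.2]
gripper_width: 0.0106
```

Contact (~2 N). Release and rise.

drive_tool:
  steps:
    - [[0, 0, 0, 0, -0.3], [0, 0, 0, 0, -0.3], [0, 0, 0, 0, -0.3], [-0.25, 0, 0, 0, -0.3], [-0.25, 0, 0, 0, -0.3], [0, 0, 0, 0, -0.3]]

```text
t: 10.95
position: [0.5614, 0.1934, 0.0878]
tool_rot: [0.496, -0.484, 0.529, 0.49]
wrist_force: [-0.0, -0.2, 0.7]
gripper_width: 0.03
```

```bash
python3 w.py w10
```

```text
t 10.95 pos [0.5614 0.1934 0.0878] jaw yaw 87.06 F [-0.  -0.2  0.7] w 0.029960180852399036 q [ 0.14  0.41  1.63 -0.02  1.15 -1.37] eff [  0.2 -51.7 -30.5  -0.1   0.5  -0. ]
```

View pics/w10.png

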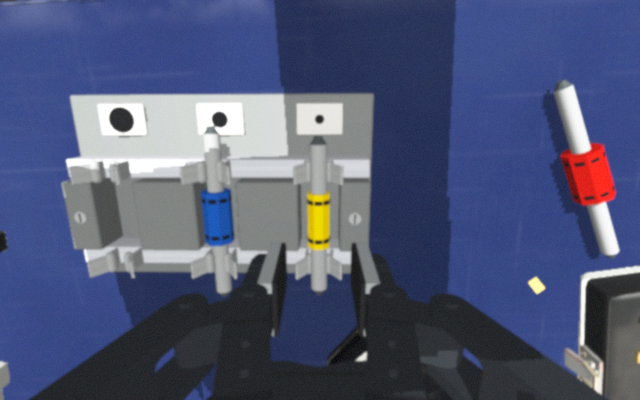

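```bash
python3 - <<'E'
from h import *
from cell import r
c=r.calibration('wrist');a=cv2.imread('pics/w10.png')[:,:,::-1].copy()
for st,b in blob(a,'yellow',(280,150,360,270)): print(b,cast(c,b[0],.042))
print(cast(c,[(318,142),(318,290)],.038))
plan(r.sense(),[(.559,.192,.05)])
E
```

```text
((318.0, 220.5), (57.0, 22.0), 90.0) [[0.55660395 0.19228186 0.042     ]]
[[0.51093261 0.19451828 0.038     ]
 [0.60476293 0.18968433 0.038     ]]
[0.559 0.192 0.05 ] tool shift/0.1: [ 0.365 -0.002 -0.002] mm 36.0
```

drive_tool:
  steps:
    - [[0, 0.02, 0, 0, -1], [0.2, 0, 0, 0, -1], [0.14, 0, 0, 0, -1], [0, 0, 0, 0, -1]]

```text
t: 11.5
position: [0.5532, 0.1917, 0.0456]
tool_rot: [0.494, -0.482, 0.532, 0.492]
wrist_force: [-0.4, 1.0, 0.1]
gripper_width: -0.0004
```

drive_tool:
  steps:
    - [[0, -0.05, 0.003, 0, -1], [0, 0, 0, 0, -1]]

```text
t: 11.75
position: [0.5585, 0.1917, 0.0449]
tool_rot: [0.493, -0.482, 0.532, 0.492]
wrist_force: [-0.9, -1.5, 0.9]
gripper_width: -0.0
```

drive_tool:
  steps:
    - [[0.03, 0, 0, 0, -1]]

```text
t: 11.88
position: [0.5592, 0.1919, 0.0432]
tool_rot: [0.494, -0.482, 0.531, 0.491]
wrist_force: [-1.9, -0.2, 6.6]
gripper_width: -0.0001
```

drive_tool:
  steps:
    - [[0.03, 0, 0, 0, -1], [0.03, 0, 0, 0, -1]]

```text
t: 12.12
position: [0.5603, 0.1921, 0.0397]
tool_rot: [0.495, -0.483, 0.531, 0.491]
wrist_force: [-1.7, 0.5, 2.8]
gripper_width: 0.0002
```

drive_tool:
  steps:
    - [[0.03, 0, 0, 0, -1], [0.03, 0, 0, 0, -1]]

```text
t: 12.38
position: [0.5609, 0.1921, 0.0349]
tool_rot: [0.495, -0.483, 0.53, 0.491]
wrist_force: [-2.4, -0.2, 0.2]
gripper_width: -0.0002
```

drive_tool:
  steps:
    - [[0.03, 0, 0, 0, -1], [0.02, 0, 0, 0, -1]]

```text
t: 12.62
position: [0.5613, 0.1924, 0.0331]
tool_rot: [0.495, -0.483, 0.53, 0.491]
wrist_force: [-9.8, -0.9, 22.2]
gripper_width: 0.0001
```

drive_tool:
  steps:
    - [[-0.2, 0, 0, 0, -1], [-0.35, 0, 0, 0, -1], [-0.2, 0, 0, 0, -0.3], [0, 0, 0, 0, 0]]

```text
t: 13.12
position: [0.5645, 0.1943, 0.109]
tool_rot: [0.495, -0.483, 0.53, 0.491]
wrist_force: [-0.3, -0.1, 1.3]
gripper_width: 0.036
```

```bash
python3 w.py w11; python3 -c "
from cell import r
import cv2
a=r.snapshot('scene');cv2.imwrite('pics/s11.png',a[:,:,::-1])"
```

```text
t 13.125 pos [0.5645 0.1943 0.109 ] jaw yaw 87.08 F [-0.3 -0.1  1.3] w 0.03595269867629399 q [ 0.14  0.39  1.6  -0.02  1.19 -1.37] eff [  0.1 -52.  -31.7  -0.1   0.5  -0. ]
```

View pics/w11.png

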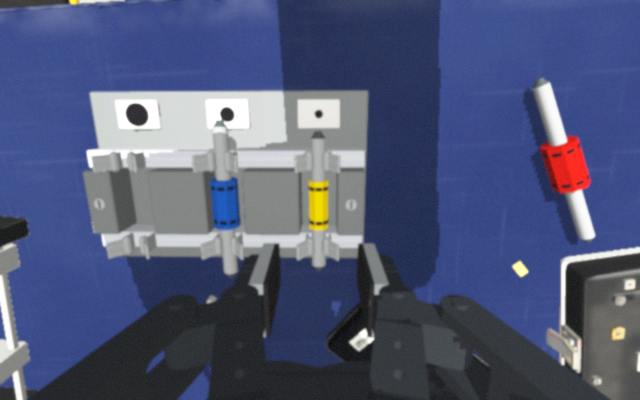

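View pics/s11.png

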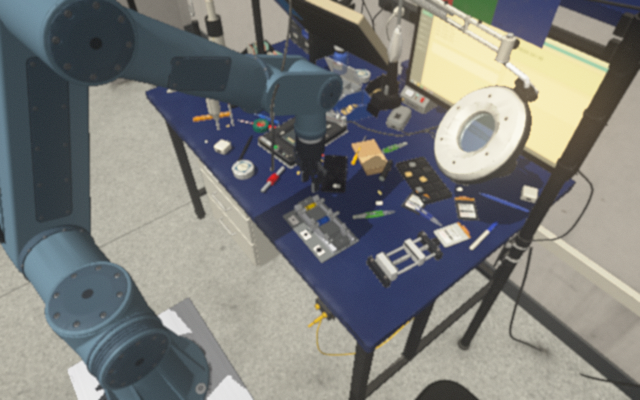

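drive_tool:
  steps:
    - [[0, 0.5, -0.19, 0, 0], [0, 0.5, -0.19, 0, 0], [0.15, 0.5, -0.19, 0, 0], [0.2, 0.5, -0.19, 0, 0], [0, 0.47, 0.38, 0, 0], [0, 0.47, 0.38, 0, 0], [0, 0.27, 0.39, 0, 0], [0, 0.27, 0.39, 0, 0]]

```text
t: 14.22
position: [0.2041, 0.286, 0.0752]
tool_rot: [0.493, -0.476, 0.539, 0.49]
wrist_force: [0.8, 0.3, -0.2]
gripper_width: 0.0426
```

```bash
python3 - <<'E'
from h import *
from cell import r
s=r.sense();print(s['t'],s['joints'].round(3),s['effort'].round(1),s['position'])
print('tin',cast(r.calibration('scene'),[(243,166)],.025))
plan(s,[(.53,.36,.11)])
E
```

```text
14.225 [ 0.599 -0.065  2.226  0.012  1.048 -0.913] [ -5.  -25.6 -24.1  -0.    0.7  -1.4] [0.20413497 0.28604768 0.07519436]
tin [[0.4933605  0.46378301 0.025     ]]
[0.53 0.36 0.11] tool shift/0.1: [-0.568 -3.177  0.934] mm 336.0
```

drive_tool:
  steps:
    - [[-0.08, -0.45, 0.13, 0, 0], [-0.08, -0.45, 0.13, 0, 0], [-0.08, -0.45, 0.13, 0, 0], [-0.08, -0.45, 0.13, 0, 0], [-0.08, -0.4, 0.13, 0, 0]]

```text
t: 14.85
position: [0.4229, 0.3433, 0.0909]
tool_rot: [0.483, -0.479, 0.539, 0.496]
wrist_force: [-1.1, 0.3, 0.3]
gripper_width: 0.0427
```

drive_tool:
  steps:
    - [[-0.1, -0.3, 0.1, 0, 0], [-0.05, -0.3, 0.1, 0, 0], [0, -0.2, 0.08, 0, 0]]

```text
t: 15.22
position: [0.5071, 0.3672, 0.0935]
tool_rot: [0.481, -0.478, 0.542, 0.496]
wrist_force: [0.0, -0.4, -0.5]
gripper_width: 0.0428
```

```bash
python3 w.py w12; python3 -c "
from cell import r
import cv2
a=r.snapshot('scene');cv2.imwrite('pics/s12.png',a[:,:,::-1])"
```

```text
t 15.225 pos [0.5071 0.3672 0.0935] jaw yaw 87.31 F [ 0.  -0.4 -0.5] w 0.042784722150445736 q [ 0.44  0.5   1.49 -0.    1.24 -1.08] eff [ -0.2 -57.5 -30.   -0.    0.3   0. ]
```

View pics/w12.png

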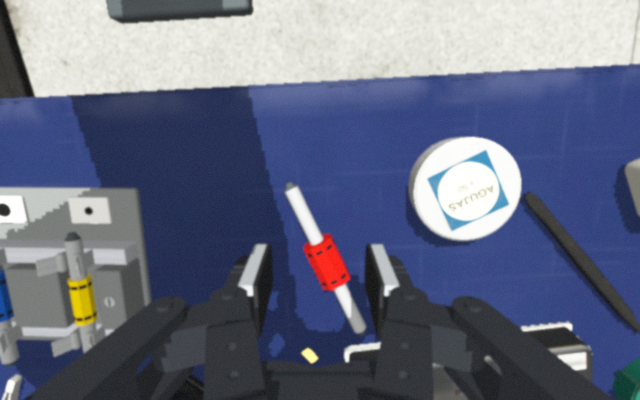

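View pics/s12.png

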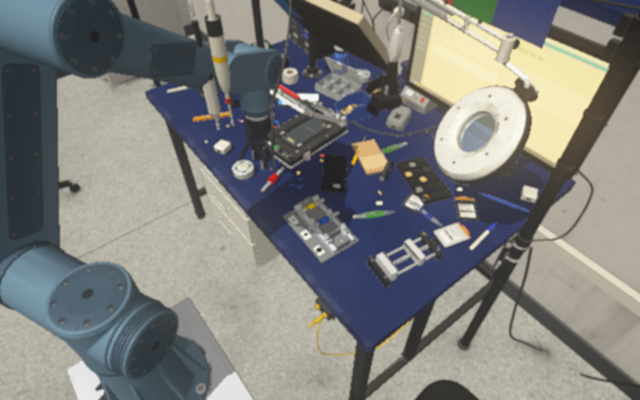

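```bash
python3 - <<'E'
from h import *
from cell import r
c=r.calibration('wrist');a=cv2.imread('pics/w12.png')[:,:,::-1].copy()
for st,b in blob(a,'red'): print(b,cast(c,b[0],.0125))
e=cast(c,[(291,187),(361,330)],.0105);d=e[1]-e[0];print(e,e.mean(0),np.linalg.norm(d),np.degrees(np.arctan2(d[1],d[0])))
print('dev',cast(c,[(347,350)],.03))
S=r.sense();plan(S,[(*(e.mean(0)[:2]),.09)])
E
```

```text
((326.8999938964844, 262.8000183105469), (53.218414306640625, 30.410520553588867), 63.43495178222656) [[0.54454345 0.36824019 0.0125    ]]
[[0.48818697 0.34553426 0.0105    ]
 [0.60089927 0.39181263 0.0105    ]] [0.54454312 0.36867345 0.0105    ] 0.1218431396784347 22.32248977097624
dev [[0.60342185 0.38036534 0.03      ]]
[0.545 0.369 0.09 ] tool shift/0.1: [-0.    -0.374  0.036] mm 38.0
```

drive_tool:
  steps:
    - [[0, -0.19, 0.018, 0, 0.2], [0, -0.19, 0.018, 0, 0.2], [0, 0, 0, -0.047, 0.2], [0, 0, 0, -0.047, 0.2], [0, 0, 0, -0.046, 0.2], [0, 0, 0, 0, 0.2]]

```text
t: 16.08
position: [0.5364, 0.3657, 0.0808]
tool_rot: [0.357, -0.57, 0.421, 0.608]
wrist_force: [0.1, 0.4, 0.6]
gripper_width: 0.051
```

```bash
python3 w.py w13;python3 - <<'E'
from h import *
from cell import r
c=r.calibration('wrist');a=cv2.imread('pics/w13.png')[:,:,::-1].copy()
for st,b in blob(a,'red'): print(b,cast(c,b[0],.0125))
plan(r.sense(),[(.5445,.3685,.04)])
E
```

```text
t 16.075 pos [0.5364 0.3657 0.0808] jaw yaw 113.16 F [0.1 0.4 0.6] w 0.0509676477078767 q [ 0.42  0.57  1.42 -0.    1.26 -1.56] eff [ -0.1 -59.2 -31.5  -0.    0.5  -0.8]
((316.9999694824219, 233.0), (55.99999237060547, 31.999996185302734), 90.0) [[0.54466105 0.36808893 0.0125    ]]
[0.544 0.368 0.04 ] tool shift/0.1: [ 0.395 -0.129 -0.004] mm 42.0
```

View pics/w13.png

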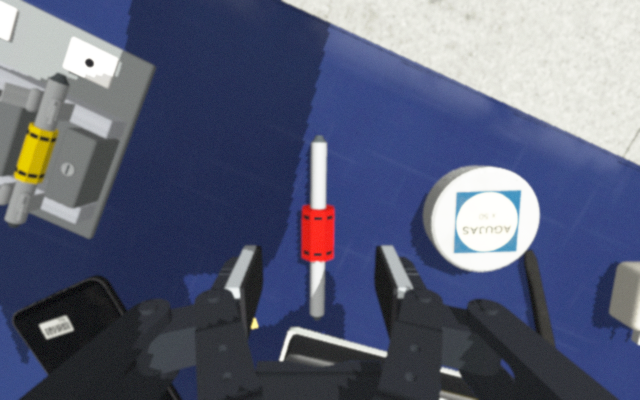

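```bash
python3 - <<'E'
from h import *
from cell import r
s=r.sense();R=Rt(s);print(R.round(3));print(s['tool_rot'])
E
```

```text
[[-0.096 -0.915 -0.392]
 [-0.047 -0.389  0.92 ]
 [-0.994  0.106 -0.006]]
[ 0.35686546 -0.56991676  0.42191775  0.60813432]
```

drive_tool:
  steps:
    - [[0, 0.5, 0, 0, 0.2], [0, 0.5, 0, 0, 0.2]]

```text
t: 16.38
position: [0.4437, 0.326, 0.0892]
tool_rot: [0.359, -0.568, 0.424, 0.607]
wrist_force: [0.2, 0.3, 0.5]
gripper_width: 0.0514
```

```bash
cat > t.py <<'E'
from h import *
from cell import r
s=r.sense();R=Rt(s);print('t',s['t'],'pos',s['position'].round(4),'toolx',R[:,0].round(3),'jaw',R[:,2].round(3),'yaw',np.degrees(np.arctan2(R[1,2],R[0,2])).round(2),'F',s['wrist_force'].round(1),'w',round(s['gripper_width'],4))
E
python3 t.py
```

```text
t 16.375 pos [0.4437 0.326  0.0892] toolx [-0.097 -0.047 -0.994] jaw [-0.385  0.923 -0.006] yaw 112.67 F [0.2 0.3 0.5] w 0.0514
```

drive_tool:
  steps:
    - [[0.02, -0.2, 0, 0, 0.2], [0.02, -0.2, 0, 0, 0.2], [0.02, -0.2, 0, 0, 0.2], [0.02, -0.2, 0, 0, 0.2]]

```text
t: 16.88
position: [0.5114, 0.3549, 0.0695]
tool_rot: [0.358, -0.565, 0.429, 0.607]
wrist_force: [0.4, -0.9, -1.0]
gripper_width: 0.0514
```

```bash
python3 t.py
```

```text
t 16.875 pos [0.5114 0.3549 0.0695] toolx [-0.104 -0.051 -0.993] jaw [-0.378  0.926 -0.008] yaw 112.23 F [ 0.4 -0.9 -1. ] w 0.0514
```

drive_tool:
  steps:
    - [[-0.6, 0, 0, 0, 0.2], [-0.6, 0, 0, 0, 0.2], [0, 0, 0, 0, 0.2]]

```text
t: 17.25
position: [0.5275, 0.362, 0.1872]
tool_rot: [0.358, -0.563, 0.433, 0.606]
wrist_force: [-0.5, -0.5, 0.4]
gripper_width: 0.0512
```

```bash
python3 t.py
```

```text
t 17.25 pos [0.5275 0.362  0.1872] toolx [-0.109 -0.053 -0.993] jaw [-0.373  0.928 -0.008] yaw 111.87 F [-0.5 -0.5  0.4] w 0.0512
```

drive_tool:
  steps:
    - [[0.6, 0, 0, 0, 0.2], [0.3, 0, 0, 0, 0.2], [0, 0, 0, 0, 0.2]]

```text
t: 17.62
position: [0.5203, 0.3581, 0.0951]
tool_rot: [0.36, -0.563, 0.433, 0.605]
wrist_force: [0.1, -0.5, 0.0]
gripper_width: 0.0511
```

```bash
python3 t.py
```

```text
t 17.625 pos [0.5203 0.3581 0.0951] toolx [-0.107 -0.052 -0.993] jaw [-0.368  0.93  -0.009] yaw 111.61 F [ 0.1 -0.5  0. ] w 0.0511
```

```bash
python3 -c "
from h import *
from cell import r
plan(r.sense(),[(.5445,.3685,.045),(.5445,.3685,.008)])"
```

```text
[0.544 0.368 0.045] tool shift/0.1: [ 0.466 -0.321  0.012] mm 57.0
[0.544 0.368 0.008] tool shift/0.1: [ 0.367 -0.044  0.003] mm 37.0
```

drive_tool:
  steps:
    - [[0.25, -0.17, 0.006, 0, 0.2], [0.25, -0.17, 0.006, 0, 0.2]]

```text
t: 17.88
position: [0.5493, 0.3707, 0.044]
tool_rot: [0.363, -0.564, 0.432, 0.603]
wrist_force: [-0.5, 0.4, -0.2]
gripper_width: 0.0511
```

```bash
python3 w.py w14; python3 -c "
from h import *
from cell import r
plan(r.sense(),[(.5445,.3685,.008)])"
```

```text
t 17.875 pos [0.5493 0.3707 0.044 ] jaw yaw 111.53 F [-0.5  0.4 -0.2] w 0.05112866478193794 q [ 0.42  0.65  1.38 -0.    1.23 -1.53] eff [  0.1 -64.  -28.9  -0.    0.8  -0. ]
[0.544 0.368 0.008] tool shift/0.1: [0.327 0.011 0.004] mm 33.0
```

View pics/w14.png

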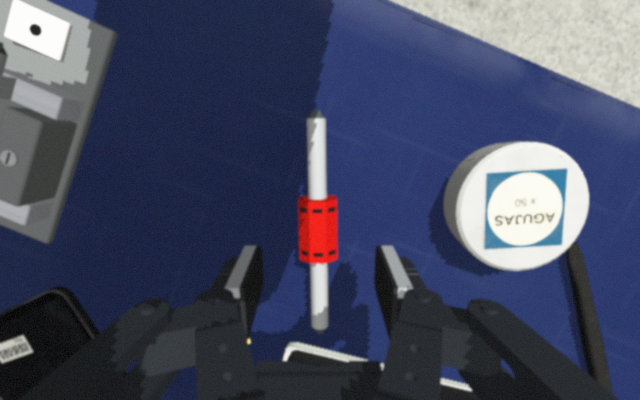

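drive_tool:
  steps:
    - [[0.18, 0.01, 0.003, 0, 0.2], [0.12, 0, 0, 0, 0.2], [0.03, 0, 0, 0, 0.2]]

```text
t: 18.3
position: [0.5452, 0.3688, 0.0074]
tool_rot: [0.363, -0.563, 0.433, 0.603]
wrist_force: [0.2, 0.6, 0.8]
gripper_width: 0.0512
```

drive_tool:
  steps:
    - [[0, 0, 0, 0, -1], [0, 0, 0, 0, -1], [0, 0, 0, 0, -1], [0, 0, 0, 0, -1]]

```text
t: 18.8
position: [0.5462, 0.3694, 0.01]
tool_rot: [0.364, -0.564, 0.432, 0.603]
wrist_force: [-0.0, -0.3, -1.2]
gripper_width: 0.019
```

drive_tool:
  steps:
    - [[-0.4, 0, 0, 0, -1], [-0.5, 0, 0, 0, -1]]

```text
t: 19.05
position: [0.5516, 0.3721, 0.0958]
tool_rot: [0.36, -0.561, 0.435, 0.605]
wrist_force: [1.2, 1.2, -1.0]
gripper_width: 0.0192
```

```bash
python3 w.py w15; python3 t.py
```

```text
t 19.05 pos [0.5516 0.3721 0.0958] jaw yaw 111.45 F [ 1.2  1.2 -1. ] w 0.019187440792334327 q [ 0.42  0.59  1.35 -0.    1.33 -1.53] eff [  0.3 -58.2 -29.8  -0.   -0.2   0. ]
t 19.1 pos [0.556  0.3742 0.1043] toolx [-0.1   -0.048 -0.994] jaw [-0.366  0.931 -0.009] yaw 111.46 F [3.6 2.1 5. ] w 0.0191
```

View pics/w15.png

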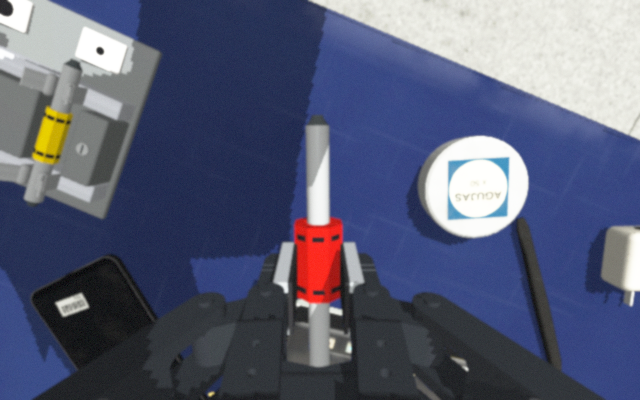

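drive_tool:
  steps:
    - [[0.05, 0.45, 0.05, 0, -1], [0.06, 0.45, 0.05, 0, -1], [0.07, 0.45, 0.05, 0, -1], [0.07, 0.45, 0.05, 0, -1], [0.07, 0.45, 0.05, 0, -1], [0.07, 0.45, 0.05, 0, -1], [0.02, -0.05, -0.43, 0, -1], [0.02, -0.05, -0.43, 0, -1], [0.02, -0.05, -0.43, 0, -1], [0.02, -0.05, -0.43, 0, -1]]

```text
t: 20.35
position: [0.3684, 0.1473, 0.0882]
tool_rot: [0.366, -0.569, 0.425, 0.602]
wrist_force: [0.7, -0.2, -0.7]
gripper_width: 0.0189
```

```bash
python3 t.py
```

```text
t 20.35 pos [0.3684 0.1473 0.0882] toolx [-0.085 -0.042 -0.996] jaw [-0.373  0.928 -0.008] yaw 111.91 F [ 0.7 -0.2 -0.7] w 0.0189
```

drive_tool:
  steps:
    - [[0, 0.1, -0.38, 0, -1], [0, 0.1, -0.38, 0, -1], [0, 0, 0, 0.046, -1], [0, 0, 0, 0.046, -1], [0, 0, 0, 0.046, -1], [-0.3, 0, 0, 0, -1]]

```text
t: 21.1
position: [0.382, 0.0646, 0.1209]
tool_rot: [0.486, -0.472, 0.549, 0.49]
wrist_force: [1.1, -0.1, -0.4]
gripper_width: 0.0189
```

```bash
python3 t.py; python3 -c "
from h import *
from cell import r
plan(r.sense(),[(.49,.06,.12),(.553,.0615,.10)])"
```

```text
t 21.1 pos [0.382  0.0646 0.1209] toolx [-0.083 -0.042 -0.996] jaw [ 0.071  0.996 -0.048] yaw 85.93 F [ 1.1 -0.1 -0.4] w 0.0189
[0.49 0.06 0.12] tool shift/0.1: [-0.078 -1.078  0.031] mm 108.0
[0.553 0.062 0.1  ] tool shift/0.1: [ 0.146 -0.641  0.069] mm 66.0
```

drive_tool:
  steps:
    - [[-0.02, -0.4, 0.015, -0.008, -1], [-0.02, -0.4, 0.015, 0, -1], [-0.02, -0.35, 0.015, 0, -1], [0, -0.2, 0, 0, -1], [0, 0, 0, 0, -1]]

```text
t: 21.72
position: [0.5242, 0.0614, 0.1204]
tool_rot: [0.482, -0.481, 0.54, 0.494]
wrist_force: [0.2, -0.4, 0.0]
gripper_width: 0.0186
```

```bash
python3 t.py;python3 w.py w16; python3 -c "
from h import *
from cell import r
plan(r.sense(),[(.553,.0615,.08),(.553,.0615,.05)])"
```

```text
t 21.725 pos [0.5242 0.0614 0.1204] toolx [-0.072 -0.043 -0.997] jaw [ 0.046  0.998 -0.046] yaw 87.38 F [ 0.2 -0.4  0. ] w 0.0186
t 21.725 pos [0.5242 0.0614 0.1204] jaw yaw 87.38 F [ 0.2 -0.4  0. ] w 0.018597175312734776 q [-0.08  0.26  1.76 -0.05  1.19 -1.58] eff [ -0.3 -43.8 -32.   -0.2   0.2   0. ]
[0.553 0.062 0.08 ] tool shift/0.1: [ 0.38  -0.325  0.031] mm 50.0
[0.553 0.062 0.05 ] tool shift/0.1: [ 0.299 -0.021  0.014] mm 30.0
```

View pics/w16.png

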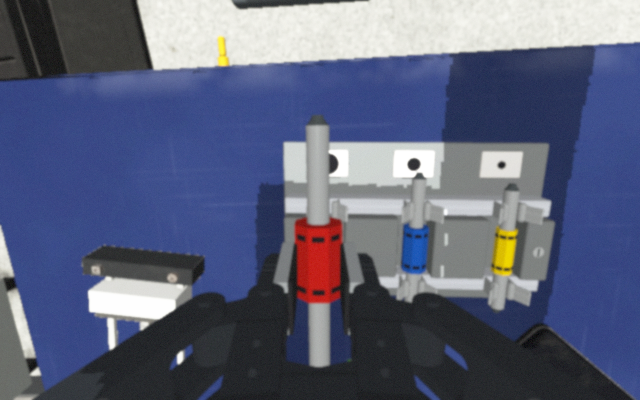

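drive_tool:
  steps:
    - [[0.2, -0.18, 0.02, 0, -1], [0.2, -0.18, 0.02, 0, -1], [0.15, 0, 0, 0, -1], [0, 0, 0, 0, -1]]

```text
t: 22.28
position: [0.5519, 0.0621, 0.0618]
tool_rot: [0.481, -0.48, 0.541, 0.495]
wrist_force: [-0.4, 0.9, -0.1]
gripper_width: 0.0189
```

```bash
python3 t.py;python3 w.py w17; python3 -c "
from h import *
from cell import r
plan(r.sense(),[(.555,.0615,.05)])
c=r.calibration('wrist');a=cv2.imread('pics/w17.png')[:,:,::-1].copy()
z=r.sense()['position'][2]
for st,b in blob(a,'red'): print(b,cast(c,b[0],z+.006))
for st,b in blob(a,'blue',(380,170,480,300)): print(b,cast(c,b[0],.031))
"
```

```text
t 22.275 pos [0.5519 0.0621 0.0618] toolx [-0.075 -0.043 -0.996] jaw [ 0.045  0.998 -0.046] yaw 87.43 F [-0.4  0.9 -0.1] w 0.0189
t 22.275 pos [0.5519 0.0621 0.0618] jaw yaw 87.43 F [-0.4  0.9 -0.1] w 0.018921594153320013 q [-0.07  0.4   1.71 -0.05  1.1  -1.57] eff [ -0.2 -48.5 -29.   -0.2   0.1   0. ]
[0.555 0.062 0.05 ] tool shift/0.1: [ 0.125 -0.032  0.001] mm 13.0
((318.0, 260.0), (84.0, 46.0), 90.0) [[0.55071849 0.06264735 0.06865788]]
((439.5096435546875, 241.74566650390625), (33.31591033935547, 64.65209197998047), 2.1610796451568604) [[0.55797665 0.12774855 0.031     ]]
```

View pics/w17.png

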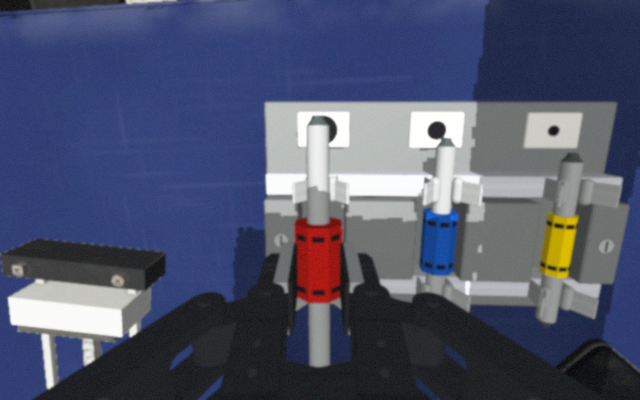

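drive_tool:
  steps:
    - [[0.08, -0.035, -0.005, 0, -1], [0.08, 0, 0, 0, -1], [0, 0, 0, 0, -1]]

```text
t: 22.7
position: [0.5553, 0.0607, 0.0473]
tool_rot: [0.482, -0.482, 0.54, 0.494]
wrist_force: [0.1, 0.4, -1.9]
gripper_width: 0.0193
```

```bash
python3 t.py;python3 w.py w18
```

```text
t 22.7 pos [0.5553 0.0607 0.0473] toolx [-0.071 -0.043 -0.997] jaw [ 0.045  0.998 -0.046] yaw 87.43 F [ 0.1  0.4 -1.9] w 0.0193
t 22.7 pos [0.5553 0.0607 0.0473] jaw yaw 87.43 F [ 0.1  0.4 -1.9] w 0.019299758251400567 q [-0.08  0.43  1.71 -0.05  1.08 -1.57] eff [ -0.1 -49.6 -28.2  -0.2   0.2   0. ]
```

View pics/w18.png

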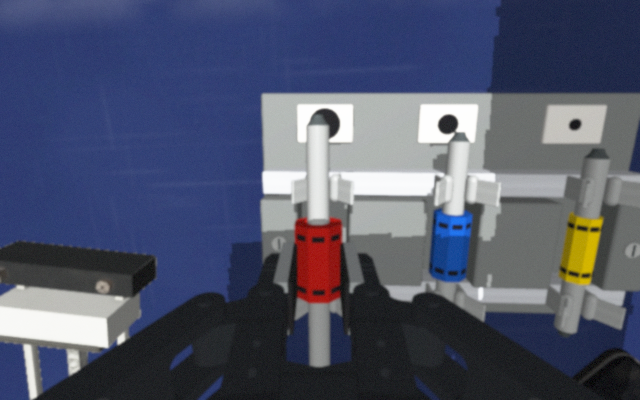

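drive_tool:
  steps:
    - [[0.04, 0, 0.015, 0, -1], [0.04, 0, 0, 0, -1], [0, 0, 0, 0, -1]]

```text
t: 23.12
position: [0.5555, 0.0619, 0.0395]
tool_rot: [0.483, -0.482, 0.539, 0.494]
wrist_force: [-0.3, -0.3, 0.3]
gripper_width: 0.0191
```

drive_tool:
  steps:
    - [[0.025, 0, 0, 0, -1], [0.01, 0, 0, 0, -1]]

```text
t: 23.38
position: [0.5558, 0.0622, 0.0366]
tool_rot: [0.483, -0.482, 0.539, 0.494]
wrist_force: [-1.8, 2.0, 4.4]
gripper_width: 0.019
```

Contact. Release to about 40 mm (neighbour collar is 56 mm away) and rise.

drive_tool:
  steps:
    - [[0, 0, 0, 0, -0.1], [0, 0, 0, 0, -0.1], [0, 0, 0, 0, -0.1], [-0.25, 0, 0, 0, -0.1], [-0.25, 0, 0, 0, -0.1], [0, 0, 0, 0, -0.1]]

```text
t: 24.12
position: [0.5587, 0.0637, 0.0865]
tool_rot: [0.483, -0.482, 0.539, 0.494]
wrist_force: [-0.3, -0.5, -0.2]
gripper_width: 0.0382
```

```bash
python3 t.py;python3 w.py w19;python3 - <<'E'
from h import *
from cell import r
c=r.calibration('wrist');a=cv2.imread('pics/w19.png')[:,:,::-1].copy()
for st,b in blob(a,'red'): print(b,cast(c,b[0],.043))
plan(r.sense(),[(.553,.0618,.055)])
E
```

```text
t 24.125 pos [0.5587 0.0637 0.0865] toolx [-0.07  -0.043 -0.997] jaw [ 0.045  0.998 -0.046] yaw 87.43 F [-0.3 -0.5 -0.2] w 0.0382
t 24.125 pos [0.5587 0.0637 0.0865] jaw yaw 87.43 F [-0.3 -0.5 -0.2] w 0.038240739976010206 q [-0.07  0.37  1.69 -0.05  1.15 -1.57] eff [  0.2 -49.3 -30.   -0.2   0.6  -0. ]
((318.5, 221.0), (62.0, 35.0), 90.0) [[0.55216315 0.06246974 0.043     ]]
[0.553 0.062 0.055] tool shift/0.1: [ 0.305  0.023 -0.007] mm 31.0
```

View pics/w19.png

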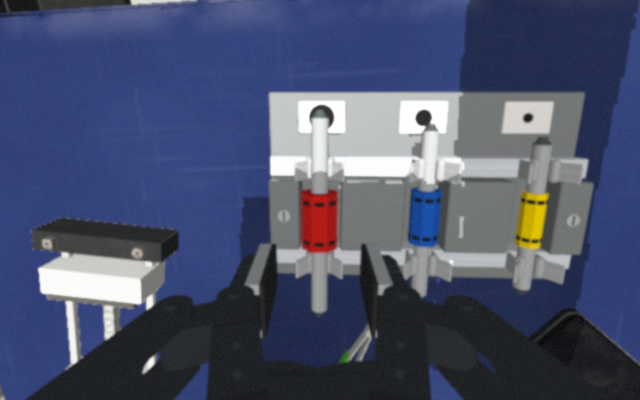

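drive_tool:
  steps:
    - [[0, 0, 0, 0, -1], [0.2, 0.01, -0.007, 0, -1], [0.12, 0.01, 0, 0, -1], [0, 0, 0, 0, -1]]

```text
t: 24.68
position: [0.5509, 0.0616, 0.0491]
tool_rot: [0.481, -0.48, 0.541, 0.496]
wrist_force: [-0.2, -0.2, -0.4]
gripper_width: 0.0006
```

drive_tool:
  steps:
    - [[0.03, -0.015, 0, 0, -1], [0.03, 0, 0, 0, -1]]

```text
t: 24.92
position: [0.5527, 0.0614, 0.0445]
tool_rot: [0.481, -0.48, 0.541, 0.495]
wrist_force: [-1.3, 0.9, 4.2]
gripper_width: -0.0004
```

drive_tool:
  steps:
    - [[0.03, 0, 0, 0, -1], [0.03, 0, 0, 0, -1]]

```text
t: 25.18
position: [0.5531, 0.0612, 0.0397]
tool_rot: [0.481, -0.48, 0.541, 0.495]
wrist_force: [-1.7, 0.4, 5.0]
gripper_width: 0.0
```

drive_tool:
  steps:
    - [[0.03, 0, 0, 0, -1], [0.02, 0, 0, 0, -1]]

```text
t: 25.42
position: [0.5533, 0.0611, 0.0374]
tool_rot: [0.481, -0.481, 0.541, 0.495]
wrist_force: [-9.1, 1.9, 24.2]
gripper_width: 0.0003
```

drive_tool:
  steps:
    - [[-0.2, 0, 0, 0, -1], [-0.4, 0, 0, 0, -1], [-0.4, 0.3, 0.3, 0, -1], [-0.1, 0.3, 0.2, 0, -1], [0, 0, 0, 0, -1]]

```text
t: 26.05
position: [0.5033, 0.1197, 0.1519]
tool_rot: [0.482, -0.48, 0.541, 0.495]
wrist_force: [0.7, 0.1, -0.5]
gripper_width: 0.0
```

```bash
python3 w.py w20;python3 - <<'E'
from h import *
from cell import r
for n in('scene','top'):cv2.imwrite(f'pics/{n}20.png',r.snapshot(n)[:,:,::-1])
a=cv2.imread("pics/top20.png")
cv2.imwrite("pics/topz20.png",cv2.resize(a[100:300,180:460],(784,560),interpolation=2))
E
```

```text
t 26.05 pos [0.5033 0.1197 0.1519] jaw yaw 87.37 F [ 0.7  0.1 -0.5] w 8.36676528884776e-06 q [ 0.03  0.2   1.76 -0.04  1.26 -1.48] eff [  0.9 -43.4 -31.7  -0.    0.6   0.2]
```

View pics/w20.png

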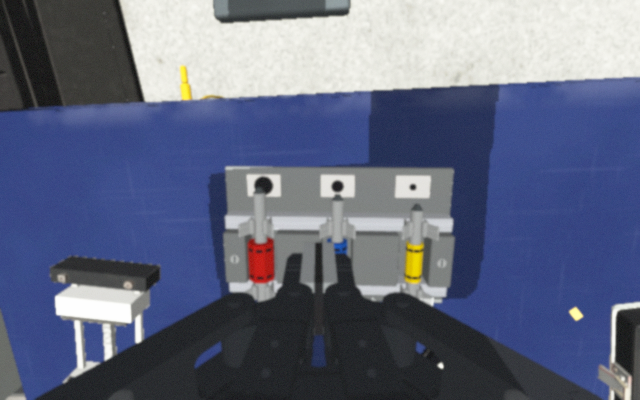

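View pics/scene20.png

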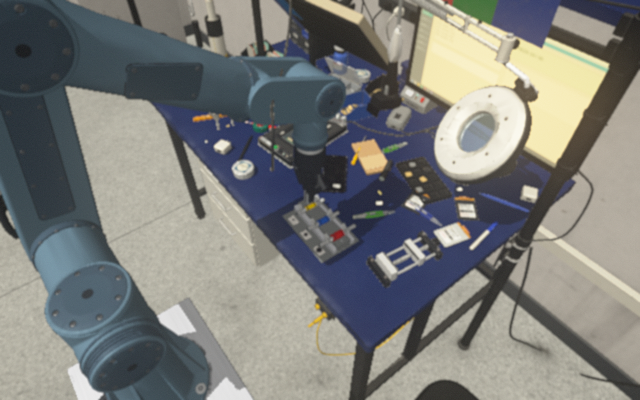

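drive_tool:
  steps:
    - [[-0.2, 0.45, 0, 0, -1], [-0.2, 0.45, 0, 0, -1], [0, 0, 0, 0, -1]]

```text
t: 26.58
position: [0.4169, 0.1222, 0.1945]
tool_rot: [0.481, -0.477, 0.544, 0.495]
wrist_force: [0.2, 0.0, 0.4]
gripper_width: 0.0
```

```bash
cp pics/w20.png /tmp; python3 w.py w21;python3 - <<'E'
from h import *
from cell import r
c=r.calibration('wrist');t=r.calibration('top');s=r.calibration('scene')
W=cv2.imread('pics/w21.png')[:,:,::-1].copy();S=r.snapshot('scene');T=r.snapshot('top')
cv2.imwrite('pics/s21.png',S[:,:,::-1]);cv2.imwrite('pics/t21.png',T[:,:,::-1])
for col,bs in(('red',(325,220,350,250)),('yellow',(300,195,325,215)),('blue',(310,210,335,230))):
    bw=[b for st,b in blob(W,col,amin=60)];b2=[b for st,b in blob(S,col,bs)]
    print(col,[(np.round(b[0]),np.round(b[1])) for b in bw],[np.round(b[0],1) for b in b2])
    for b in bw:
        for d in b2: print('   ',[v.round(4) for v in tri(c,b[0],s,d[0])])
S0=cv2.imread('pics/scene0.png')[:,:,::-1]
d=cv2.absdiff(S0.copy(),S).max(2)
for n,(x0,y0,x1,y1) in dict(tweez=(350,205,400,222),tin=(230,158,258,182),phone=(320,153,348,192)).items(): print(n,d[y0:y1,x0:x1].mean().round(1),(d[y0:y1,x0:x1]>60).sum())
E
```

```text
t 26.575 pos [0.4169 0.1222 0.1945] jaw yaw 87.05 F [0.2 0.  0.4] w 3.6015008028358116e-05 q [ 0.04 -0.03  1.92 -0.04  1.34 -1.47] eff [  0.8 -33.1 -32.2  -0.1   1.    0. ]
red [] [array([337.4, 234.6])]
yellow [(array([212., 163.]), array([20., 43.])), (array([230., 179.]), array([ 9., 12.]))] [array([310.3, 205.6])]
    [array([0.413 , 0.066 , 0.2191]), np.float64(0.0481)]
    [array([0.42  , 0.0713, 0.2084]), np.float64(0.0459)]
blue [] [array([323.5, 219.8])]
tweez 26.0 0
tin 37.0 172
phone 3.1 0
```

View pics/w21.png

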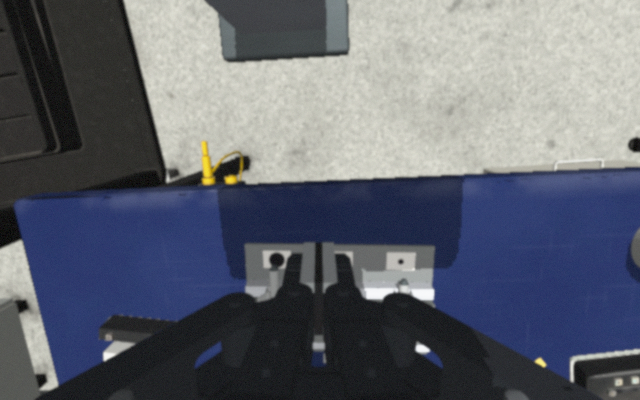

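View pics/s21.png

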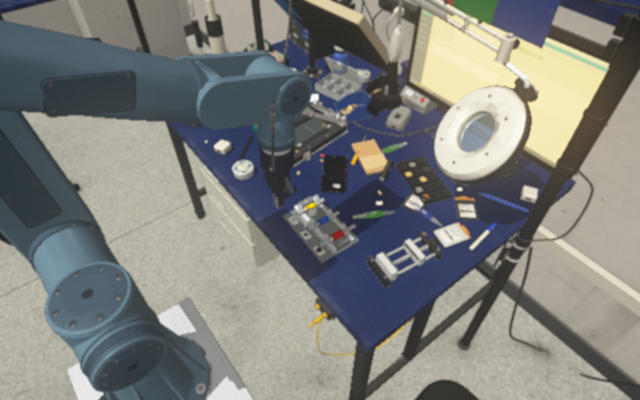

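```bash
python3 - <<'E'
from h import *
from cell import r
s=r.calibration('scene')
for n,p,seat in(('red',(337.4,234.6),(.5530,.0617)),('yellow',(310.3,205.6),(.559,.192)),('blue',(323.5,219.8),(.5567,.1267))):
    for z in(.03,.041): print(n,z,(cast(s,p,z)[0][:2]-seat).round(4))
a=cv2.imread('pics/scene0.png');b=cv2.imread('pics/s21.png')
cv2.imwrite('pics/cmp.png',np.vstack([cv2.resize(x[140:240,220:420],(600,300),interpolation=2) for x in(a,b)]))
E
```

```text
red 0.03 [0.0012 0.0006]
red 0.041 [-0.0044 -0.0058]
yellow 0.03 [0.0002 0.001 ]
yellow 0.041 [-0.0055 -0.0069]
blue 0.03 [-0.0002  0.0005]
blue 0.041 [-0.0058 -0.0066]
```

View pics/cmp.png

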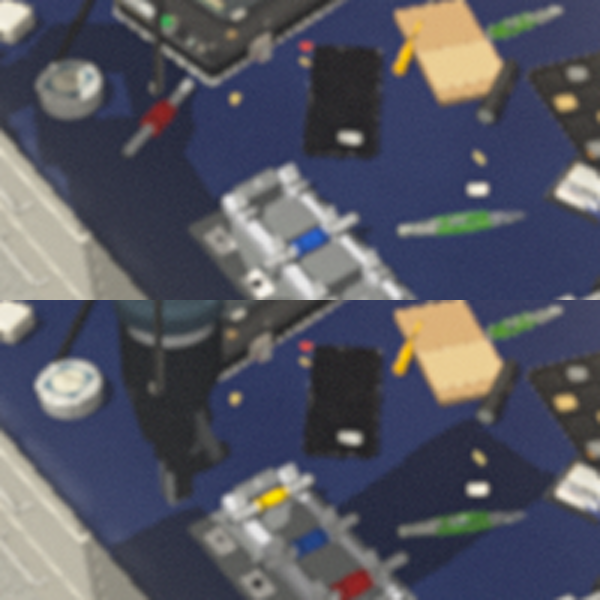

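All three blades fit home height to about 1 mm, and the bystanders haven't moved. I'm handing the job in.

```bash
python3 -c "
from cell import r
print(r.job_done())"
```

```text
the job is handed in; nothing more can be done
None
```

Both blades are back on the rail: yellow at the small-dot end and red at the big-dot end. I laid each one in its open clips, let go and pressed it down with shut fingers until it hit its hard stop. The fingertips stopped at 33.1 mm for yellow and 37.4 mm for red, against 33.5 and 37.5 mm expected, with about 22–24 N at the stop.

- **Final checks:** in the scene camera all three collars, blue included, match home height and seat position to about 1 mm. At the mouth height they would be off by 7–9 mm. The phone, tweezers and tin look unmoved. The simple pixel difference flagged the tin and changed a little at the tweezers. I put this down to changed shadows, because both sit where they did in the before/after picture. The job took about 27 s, and the arm was touching nothing when I handed it in.
- **Failed check:** the attempt to triangulate the collars from the last wrist view did not work, because the fingers hid the rail, so I relied on the scene camera instead.
- **Tool tilt:** the tool crept to a tilt of about 4–7° during the run, and I could not correct it with the moves available.
- **Hanging tools:** by my estimate the forearm passed within about 3–5 cm of the hanging screwdrivers and cord, closer than its own half-width. No contact force showed.

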